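# Unpack the specimen case and stack the archive boxes

## Robot

A 6-joint arm with a two-finger parallel gripper is mounted at the origin on the work surface. World frame = base frame: x ahead of the robot, y to its left, z up, the work surface at z = 0. Lengths are in m, angles in degrees, forces in N, time in s.
With the tool pointing down it reaches from about 0.4 to 0.825 m from the base axis. Payload 7 kg.
Tool frame: the origin (TCP) lies midway between the tips of the shut fingers; the grasp point (between the pads) lies 19 mm behind it; z points along the fingers, y is the direction in which the jaws open and shut (so a half turn about z gives the same grasp; the last joint's range is limited). The gripper opens to 88 mm and grips with 3 to 60 N. Pads are 19 mm wide; open, the fingers measure 130 mm over their backs; the gripper's body (78 mm by 193 mm) begins 47 mm behind the grasp point.
Start: joints at [-53.451, 20.546, 0.682, 0, -70.136, -16.507], TCP at [0.231, -0.634, 0.227] pointing down, gripper open.
Joint ranges: [-176.03, 176.03], [-82.01, 121.73], [-58.28, 71.71], [-173.87, 95.51], [-174.79, -0.11], [-173.66, 173.66]. Speed limits (degrees/s): [136.94, 136.94, 172.46, 180, 180, 180].

## Interface

Orientations are given as [roll, pitch, yaw] about the fixed x, y, z axes, in that order (R = Rz(yaw) Ry(pitch) Rx(roll)).
In Python, from plant import sensors, cams, job gives the robot as it stands.
- The arm moves only by the tool move_arm, never from a script. Its argument "commands" is a list of rows, each a list of 7 numbers: the finger opening in cm, from 0 to 8.76, then the shift along the tool's x, y, z in cm, then the turn, a rotation vector about the tool's x, y, z in rad. In form: [[hand, x, y, z, wx, wy, wz], ...]. A call has exactly 8 rows; each row is the pose to reach, as a shift and turn from the pose commanded when the call began, along the tool's axes at that moment; what a row does not reach only later rows make up. A row lasts 1/8 s, in which the tool goes at most 62.5 mm and 10.7 degrees, less where a joint would pass 70% of its speed; a pose out of reach is approached as far as the arm can. A call with a gripper value outside its range is refused whole. The fingers move at their own pace and stop on an object; the grip force is fixed at half the most. Time passes only in rows, so rows that repeat a pose let the fingers close, or fill a call up. It gives the time, the measured TCP pose, the force and the opening at its end, in the units of the state.
- sensors.get_obs(): the state, without advancing time (a new reading comes with each control period).
- cams.snapshot(name): name is "side" or "top"; returns a dict with "frame" (400x640x3 uint8, red, green, blue), "camera_matrix" (3x3 intrinsics, pixels), "R" (3x3) and "t" (3): a world point X has camera coordinates R X + t. Camera axes: x right, y down, z forward; pixel columns grow to the right and rows downward; lengths in m; the calibration is good to about 2 mm. A picture is of the moment at which its call begins. There is no depth.
- job.close_job(): hands the job in, once; it reports no verdict.
The state is a dict: "clock": time; "joint_pos": joint angles; "qvel": joint speeds; "tau": joint torques, N m; "tool_pos": TCP position; "orientation": TCP orientation; "force": force on the tool from outside, world axes, zero at the start; "moment": the same for the moment, N m; "opening": finger opening in m.
Only numpy, scipy, OpenCV 4.12 (cv2) and the standard library are available. Lean on these libraries where they do the work, as an engineer would, in place of code of your own. Each camera call takes 0.05 s, during which the arm holds its last target.

## Task

Open the case by swinging its lid over until it stays open by itself, lift out every box and stack them in the tray, the largest at the bottom and each smaller one next, long sides parallel, so that each box rests with its whole underside on the one below. Then shut the empty case, and leave the loose bones and the calliper where they are.

Things in the scene. Friction and masses are not known exactly. Their poses are not given: they have to be found in the camera images.
- case: grey plastic clamshell case fixed to the bench, 244 mm deep (its x axis, from the front with the lid handle, -x, to the hinge side, +x), 310 mm wide (y), 86 mm high when shut; origin at the centre of its underside. The open base is 52 mm high with 6 mm walls. The catches on the front are already undone.
- foam (a point): centre of the dark foam insert in the case, at the top of the foam, 24 mm above the bench; axes as the case's. Four equal cut-outs, 74 mm (x) by 130 mm (y) and 12 mm deep, are centred at x = +-51 mm, y = +-72 mm; a box stands in a cut-out. The foam is 28 mm wide between the two rows and between each row and the front or hinge wall: room for the fingers.
- lid (a joint): angle of the case lid in rad: 0 shut, growing as it opens, stop at 1.78 (leaning back beyond upright). Mass 0.38 kg, free hinge: below the balance point at about 1.4 it falls shut, beyond it it falls back against the stop and stays open. Lid shell 34 mm deep.
- lid_hinge (a point): middle of the hinge line: 52 mm above the bench, 122 mm from the case's origin along its +x. The hinge line is parallel to the case's y axis; axes as the case's, they do not turn with the lid.
- lid_handle (a point): centre of the lid's black bow handle: a round bar 12 mm thick, 110 mm long, parallel to the hinge line, 40 mm out from the lid's front face, held at its ends, so fingers fit on both sides. Lid shut: 69 mm above the bench, 284 mm in front of the hinge line. It turns with the lid, radius 284.5 mm, up to 0.34 m high; with the lid upright it stands on top of the lid's upper edge.
- box_a: largest archive box: closed rigid box of pale grey-buff card with a blank paper label; 120 mm long (its x axis), 66 mm wide (y), 46 mm high (z), about 260 g (varies by a third); origin at the centre of its underside. Always there. Starts lying flat in any cut-out of the case's foam, its x axis roughly along the case's y.
- box_b: second largest archive box: closed rigid box of pale grey-buff card with a blank paper label; 104 mm long (its x axis), 56 mm wide (y), 42 mm high (z), about 200 g (varies by a third); origin at the centre of its underside. May be absent. Starts lying flat in any cut-out of the case's foam, its x axis roughly along the case's y.
- box_c: second smallest archive box: closed rigid box of pale grey-buff card with a blank paper label; 88 mm long (its x axis), 46 mm wide (y), 38 mm high (z), about 140 g (varies by a third); origin at the centre of its underside. May be absent. Starts lying flat in any cut-out of the case's foam, its x axis roughly along the case's y.
- box_d: smallest archive box: closed rigid box of pale grey-buff card with a blank paper label; 72 mm long (its x axis), 36 mm wide (y), 34 mm high (z), about 90 g (varies by a third); origin at the centre of its underside. May be absent. Starts lying flat in any cut-out of the case's foam, its x axis roughly along the case's y.
- tray: cream enamelled lab tray standing loose on the bench, about 1 kg, 300 mm (x) x 220 mm (y), rim 18 mm high, walls and floor 5 mm thick; origin at the centre of its underside, so its inner floor is 5 mm above the bench.
- bone_1: bystander: brown bone fragment, about 110 mm long and 40 mm high, lying on the bench beyond the front corner of the case; origin under its middle
- bone_2: bystander: brown bone fragment, about 95 mm long and 45 mm high, lying on the bench beyond the gap between case and tray; origin under its middle
- calliper: bystander: steel calliper, 160 mm long, 10 mm high, lying flat on the bench to the right of the tray; origin under its middle

How it is judged (in metres and radians):
On the way, in this order (a step that is already met when the one before it is completed fails the run):
1. the lid stands open on its own, untouched (value of joint lid above 1.6 rad and contact force between the fingers and lid below 0.05 N), for 0.4 s.
2. all boxes are stacked in the tray, largest at the bottom (x of box_b in the frame of box_a between -0.008 and 0.008 m and y of box_b in the frame of box_a between -0.006 and 0.006 m and z of each of box_b, box_c, box_d in the frame of box_a above 0.042 m and angle between the x axis of each of box_b, box_c, box_d and the x axis of box_a, either way round below 0.15 rad and x of box_c in the frame of box_a between -0.016 and 0.016 m and y of box_c in the frame of box_a between -0.011 and 0.011 m and x of box_d in the frame of box_a between -0.024 and 0.024 m and y of box_d in the frame of box_a between -0.016 and 0.016 m and x of box_c in the frame of box_b between -0.008 and 0.008 m and y of box_c in the frame of box_b between -0.006 and 0.006 m and z of each of box_c, box_d in the frame of box_b above 0.038 m and angle between the x axis of each of box_c, box_d and the x axis of box_b, either way round below 0.15 rad and x of box_d in the frame of box_b between -0.016 and 0.016 m and y of box_d in the frame of box_b between -0.011 and 0.011 m and x of box_d in the frame of box_c between -0.008 and 0.008 m and y of box_d in the frame of box_c between -0.006 and 0.006 m and z of box_d in the frame of box_c above 0.034 m and angle between the x axis of box_d and the x axis of box_c, either way round below 0.15 rad and x of box_a in the frame of tray between -0.113 and 0.113 m and y of box_a in the frame of tray between -0.075 and 0.075 m and angle between each of box_a, box_b, box_c, box_d's own z axis and vertical below 0.08 rad and linear speed of each of box_a, box_b, box_c, box_d below 0.02 m/s), for 0.3 s.
At the end, for the whole second after the job is handed in: All boxes stand at rest in one stack in the tray, largest lowest, each upright (0.08 rad), parallel to those below (0.15 rad) and not overhanging them (1 mm allowed across the width), the largest box's centre within 113 mm (x) and 75 mm (y) of the tray's; the lid is shut (0.04 rad) (all of step 2 and value of joint lid below 0.04 rad and velocity of joint lid below 0.05 rad/s); the robot touches nothing.
It fails at once if the bone fragment was moved by more than 25 mm (distance of bone_1 from where it was at the start of the episode above 0.025 m).
It fails at once if the bone fragment was moved by more than 25 mm (distance of bone_2 from where it was at the start of the episode above 0.025 m).
It fails at once if the calliper was moved by more than 25 mm (distance of calliper from where it was at the start of the episode above 0.025 m).
Of box_b, box_c, box_d only 2 to 3 are there at a start; the rules pass over those that are not, and their reading is None.
At some moment in a run one of tray may be knocked a few centimetres aside while the robot is not near it.
Once in a run the grip may slacken for a moment while it holds something.
It also fails if it takes over 210 s, if anything falls off the work surface, if the arm or the gripper's body presses on something with over 40 N, if the wrist force passes 120 N, or if a joint passes its speed limit or range.

## Working session

There is one attempt and no reset: what is moved stays moved. The work goes in short steps, Python scripts to look and compute and a tool call to move; the robot and the scene stay as the last step left them, time stands still between calls to the robot, and variables do not carry over. Pictures are saved under pics/ and viewed, and the job is handed in when it is done.

Besides the shell and the picture viewer there is one more tool, called after "Emit:" by a JSON object that holds its "fn" and its "kwargs". move_arm: Moves the arm, as the interface text tells. Its arguments: {"type":"object","properties":{"commands":{"type":"array"}},"required":["commands"]}

```bash
ls -R | head -50; mkdir -p pics
python3 - <<'E'
from plant import sensors,cams
import cv2
o=sensors.get_obs();print(o)
for n in("side","top"):
    s=cams.snapshot(n);cv2.imwrite(f"pics/{n}0.png",s["frame"][:,:,::-1]);print(n,s["camera_matrix"],s["R"],s["t"], -s["R"].T@s["t"])
E
```

```text
.:
pics

./pics:
{'clock': 0.0, 'joint_pos': array([-5.34511353e+01,  2.05911223e+01,  6.34193288e-01, -2.07693181e-02,
       -7.01361376e+01, -1.65058499e+01]), 'qvel': array([ 0.02519817, -0.09270847, -0.07300565,  0.0347144 ,  0.01203607,
       -0.02447817]), 'tau': array([ 8.84177389e-04, -5.82721925e+01,  2.93060660e+01,  6.99704200e+00,
        7.00753473e-03, -1.58020171e-04]), 'tool_pos': array([ 0.23113834, -0.63367046,  0.22562737]), 'orientation': array([ 1.79905221e+02, -7.72417826e-03, -1.59964052e+02]), 'force': array([-0.561547 , -0.3583984, -0.4085935]), 'moment': array([ 0.00238114,  0.01765113, -0.01275971]), 'opening': 0.08773002319958283}
side [[472.20244881   0.         323.93839547]
 [  0.         472.20244881 202.33829834]
 [  0.           0.           1.        ]] [[-0.77255175 -0.6348852  -0.00919648]
 [-0.37310142  0.46562783 -0.80248742]
 [ 0.51376953 -0.61653184 -0.59659816]] [0.4137447  0.34066059 1.06189202] [-0.09882762  0.75874957  0.91070367]
top [[464.33050506   0.         330.56681975]
 [  0.         464.33050506 195.59912525]
 [  0.           0.           1.        ]] [[-0.02739871 -0.99931988 -0.02467981]
 [-0.98405862  0.03130386 -0.17506773]
 [ 0.17572124  0.01948975 -0.98424702]] [-0.07794827  0.6301189   1.17640713] [ 0.41121853 -0.12054829  1.26626495]
```

View pics/side0.png

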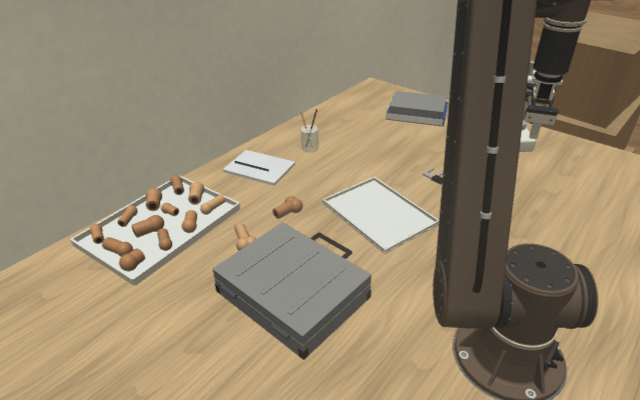

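View pics/top0.png

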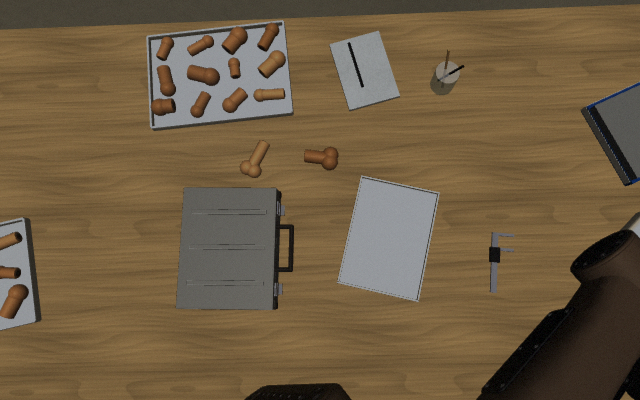

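```bash
cat > h.py <<'E'
import numpy as np, cv2
from plant import sensors,cams
def snap(n,f=None):
    s=cams.snapshot(n)
    if f: cv2.imwrite("pics/"+f,s["frame"][:,:,::-1])
    return s
def ray(s,uv):
    K=s["camera_matrix"];d=s["R"].T@np.linalg.inv(K)@np.array([uv[0],uv[1],1.])
    return -s["R"].T@s["t"],d/np.linalg.norm(d)
def onz(s,uv,z):
    c,d=ray(s,uv);return c+d*(z-c[2])/d[2]
def proj(s,X):
    p=s["camera_matrix"]@(s["R"]@np.asarray(X,float)+s["t"]);return p[:2]/p[2]
def tri(s1,u1,s2,u2):
    c1,d1=ray(s1,u1);c2,d2=ray(s2,u2)
    k=np.linalg.lstsq(np.stack([d1,-d2],1),c2-c1,rcond=None)[0]
    a=c1+d1*k[0];b=c2+d2*k[1];return (a+b)/2,np.linalg.norm(a-b)
def big(f,x,y,w,h,k,name):
    cv2.imwrite("pics/"+name,cv2.resize(f[y:y+h,x:x+w,::-1],None,fx=k,fy=k,interpolation=cv2.INTER_CUBIC))
E
python3 - <<'E'
from h import *
s=snap("side");t=snap("top")
big(t["frame"],165,165,300,160,2.6,"t1.png")
big(s["frame"],200,160,260,200,3,"s1.png")
E
```

```text
(no output)
```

View pics/t1.png

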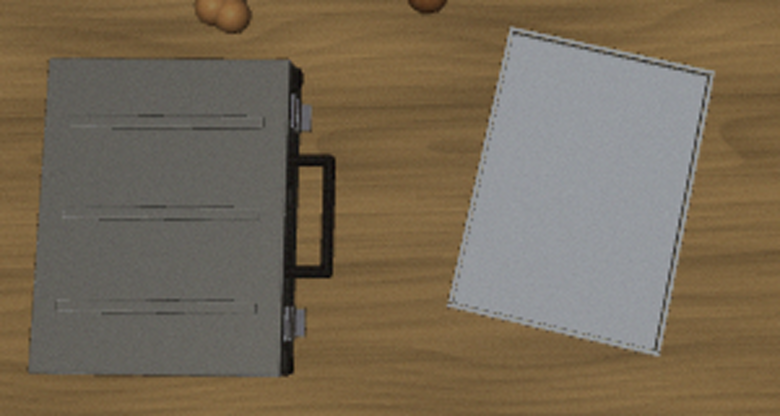

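View pics/s1.png

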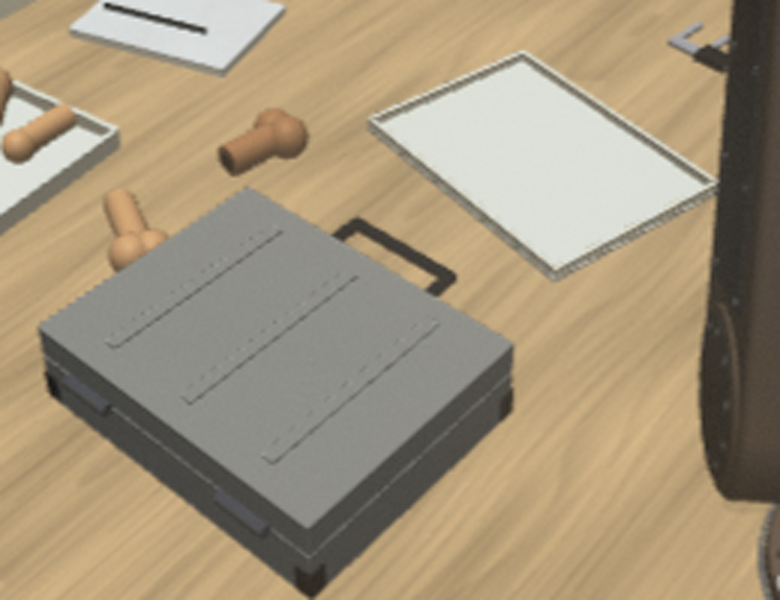

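The crops show lid-top corners (top crop) near (50,58), (291,60), (281,375), (30,372); (side crop) (248,187), (512,347), (310,529), (40,326); handle bar at x≈330, y 157–275 in the top crop; and the tray outline.

Run:
```python
from h import *
s=snap("side");t=snap("top")
T=lambda p:(165+p[0]/2.6-.3,165+p[1]/2.6-.3)
S=lambda p:(200+p[0]/3-.3,160+p[1]/3-.3)
tc=[(50,58),(291,60),(281,375),(30,372)];sc=[(40,326),(248,187),(512,347),(310,529)]
P=[]
for a,b in zip(tc,sc):
    X,e=tri(t,T(a),s,S(b));P.append(X);print(X.round(4),round(e*1e3,1), onz(t,T(a),.086).round(4),onz(s,S(b),.086).round(4))
P=np.array([(onz(t,T(a),.086)+onz(s,S(b),.086))/2 for a,b in zip(tc,sc)])
for i in range(4):print("len",np.linalg.norm(P[i]-P[i-1]).round(4))
c=P.mean(0);print("c",c)
ex=(P[0]+P[3]-P[1]-P[2]);print("xaxis dir deg",np.degrees(np.arctan2(ex[1],ex[0])))
ey=(P[1]+P[0]-P[2]-P[3]);print("side dir",np.degrees(np.arctan2(ey[1],ey[0])))
print("handle top",[onz(t,T(p),.075).round(4) for p in[(329,157),(327,275)]])
print("handle side",[onz(s,S(p),.075).round(4) for p in[(357,222),(450,273)]])
# tray
hs=cv2.cvtColor(t["frame"],cv2.COLOR_RGB2HSV)
m=((hs[...,1]<45)&(hs[...,2]>110)).astype(np.uint8)*255
m[:,:320]=0;m[:,450:]=0;m[:170]=0;m[310:]=0
m=cv2.morphologyEx(m,cv2.MORPH_CLOSE,np.ones((7,7)))
cs=max(cv2.findContours(m,0,2)[0],key=cv2.contourArea)
b=cv2.boxPoints(cv2.minAreaRect(cs));print(b.tolist())
hl=np.array([onz(t,q,.018) for q in b]);print(hl.round(4),hl.mean(0).round(4),[np.linalg.norm(hl[i]-hl[i-1]).round(4) for i in range(4)])
for q in [(370,122),(523,54),(716,184),(556,277)]: print(onz(s,S(q),.018).round(4))
for q in [(511,28),(713,72),(660,355),(449,304)]: print('t',onz(t,T(q),.018).round(4))
```

```text
[0.6574 0.2864 0.0806] 1.6 [0.6569 0.2851 0.086 ] [0.6516 0.2892 0.086 ]
[0.6487 0.0436 0.0794] 0.9 [0.647  0.0424 0.086 ] [0.6433 0.0494 0.086 ]
[0.3407 0.0559 0.0754] 1.1 [0.3408 0.0541 0.086 ] [0.3356 0.0651 0.086 ]
[0.3488 0.2978 0.0788] 1.7 [0.3499 0.2958 0.086 ] [0.3442 0.3014 0.086 ]
len 0.3074
len 0.2414
len 0.3072
len 0.2392
c [0.49616968 0.17281642 0.086     ]
xaxis dir deg 87.85748702408242
side dir -2.341979843445633
handle top [array([0.5498, 0.0067, 0.075 ]), array([0.4341, 0.0101, 0.075 ])]
handle side [array([0.5411, 0.0147, 0.075 ]), array([0.4344, 0.0163, 0.075 ])]
[[336.4665222167969, 283.54144287109375], [360.3813781738281, 174.59593200683594], [441.8229064941406, 192.47332763671875], [417.9080505371094, 301.4188232421875]]
[[ 0.3977 -0.1049  0.018 ]
 [ 0.6901 -0.1794  0.018 ]
 [ 0.6331 -0.3984  0.018 ]
 [ 0.3461 -0.3163  0.018 ]] [ 0.5167 -0.2498  0.018 ] [np.float64(0.2176), np.float64(0.3017), np.float64(0.2263), np.float64(0.2985)]
[ 0.6789 -0.1701  0.018 ]
[ 0.6261 -0.3789  0.018 ]
[ 0.3426 -0.3057  0.018 ]
[ 0.3913 -0.0913  0.018 ]
t [ 0.6876 -0.1816  0.018 ]
t [ 0.6336 -0.3906  0.018 ]
t [ 0.3465 -0.318   0.018 ]
t [ 0.4026 -0.1075  0.018 ]
```

```bash
cat >> h.py <<'E'
from scipy.spatial.transform import Rotation as Ro
def goal(pos,yaw,obs=None,tilt=None):
    """print tool-frame shift(cm) & rotvec from measured pose to tool-down pose at pos with yaw deg (tilt: rotvec world deg applied after)"""
    o=obs or sensors.get_obs()
    R0=Ro.from_euler("xyz",o["orientation"],degrees=True)
    R1=Ro.from_euler("xyz",[180,0,yaw],degrees=True)
    if tilt is not None: R1=Ro.from_rotvec(np.radians(tilt))*R1
    d=R0.inv().apply(np.asarray(pos)-o["tool_pos"])*100
    w=(R0.inv()*R1).as_rotvec()
    print("t",round(o["clock"],2),"tcp",o["tool_pos"].round(4),"rpy",o["orientation"].round(2),"F",o["force"].round(1),"op",round(o["opening"]*100,2))
    print("ROW",d.round(2).tolist(),w.round(3).tolist())
E
python3 -c "
from h import *
goal([0.49,0.012,0.227],177.8)"
```

```text
t 0.3 tcp [ 0.2312 -0.634   0.2262] rpy [ 179.97   -0.   -159.96] F [-0.5 -0.2  0.2] op 8.76
ROW [-46.44, 51.82, -0.05] [0.001, -0.0, 0.388]
```

Emit:
{"fn": "move_arm", "kwargs": {"commands": [[8.0,-3.5,4.0,0,0,0,0.03],[8.0,-7.5,8.4,0,0,0,0.06],[8.0,-11.5,12.8,0,0,0,0.1],[8.0,-15.5,17.2,0,0,0,0.13],[8.0,-19.5,21.6,0,0,0,0.16],[8.0,-23.5,26,0,0,0,0.2],[8.0,-27,30,0,0,0,0.23],[8.0,-30,33.5,0,0,0,0.26]]}}

```text
clock: 1.3
tool_pos: [0.3988, -0.2148, 0.2269]
orientation: [-180.0, 0.1, -174.9]
force: [-0.0, -0.5, -0.1]
opening: 0.0806
```

```bash
python3 -c "
from h import *
goal([0.49,0.012,0.227],177.8)"
```

```text
t 1.3 tcp [ 0.3988 -0.2148  0.2269] rpy [-1.7999e+02  6.0000e-02 -1.7487e+02] F [-0.  -0.5 -0.1] op 8.06
ROW [-11.11, 21.77, 0.0] [-0.0, 0.001, 0.128]
```

Emit:
{"fn": "move_arm", "kwargs": {"commands": [[3,-2.5,5,0,0,0,0.03],[3,-5,10,0,0,0,0.06],[3,-7.5,14.5,0,0,0,0.09],[3,-10,19,0,0,0,0.12],[3,-11.1,21.8,0,0,0,0.128],[3,-11.1,21.8,0,0,0,0.128],[3,-11.1,21.8,0,0,0,0.128],[3,-11.1,21.8,0,0,0,0.128]]}}

```text
clock: 2.3
tool_pos: [0.489, 0.0097, 0.2267]
orientation: [180.0, 0.0, 177.8]
force: [-0.8, 0.7, 0.3]
opening: 0.03
```

Run:
```python
from h import *
s=snap("side","s2.png");t=snap("top","t2.png")
o=sensors.get_obs();print(o["tool_pos"],o["orientation"],o["opening"])
for n,c in(("s",s),("t",t)):print(n,proj(c,o["tool_pos"]))
big(s["frame"],220,100,200,150,4,"s2b.png");big(t["frame"],200,180,200,150,4,"t2b.png")
```

```text
[0.48913754 0.00973307 0.22669785] [1.79993013e+02 1.36817865e-02 1.77746397e+02] 0.03013779703984717
s [335.057579   194.59113408]
t [282.91461878 244.46853864]
```

View pics/s2b.png

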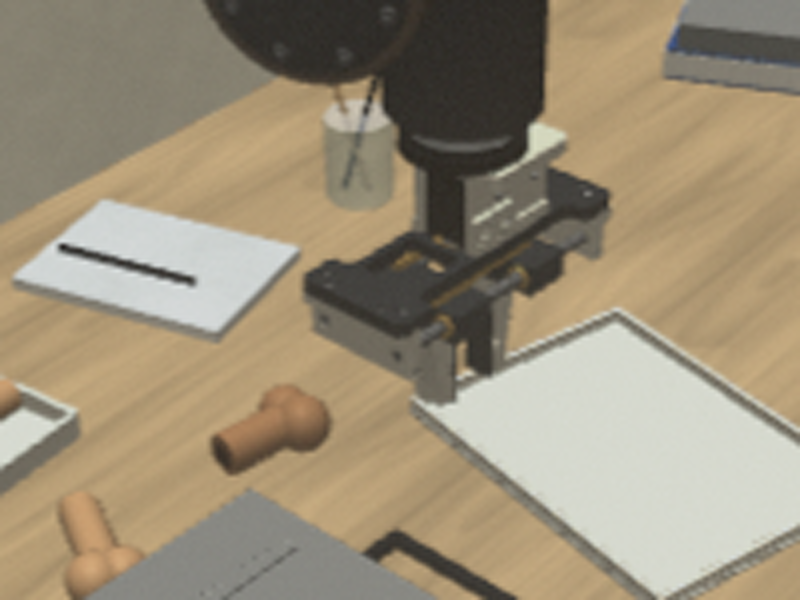

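View pics/t2b.png

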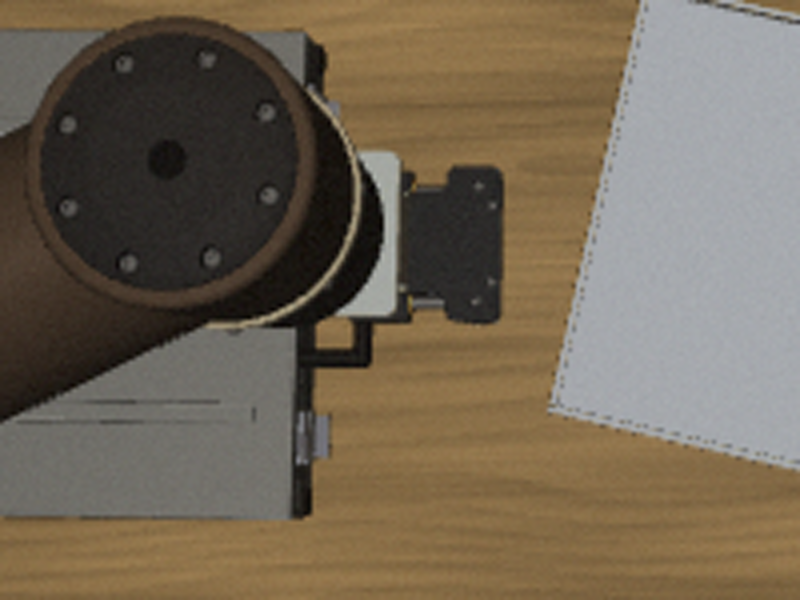

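Run:
```python
from h import *
s=snap("side");t=snap("top")
for z in(.293,.31,.33):
  for x in (.489+.039,.489-.039): print(z,(proj(t,[x,.0097-.0965,z])-[200,180])*4)
for z in (.293,.31,.33): print(z, (proj(s,[.489+.039,.0097+.0965,z])-[220,100])*4,(proj(s,[.489+.039,.0097-.0965,z])-[220,100])*4,(proj(s,[.489-.039,.0097+.0965,z])-[220,100])*4)
for dy in(-.036,-.015,.015,.036):
  for dx in (-.0095,.0095):print(dy,dx,(proj(s,[.489+dx,.0097+dy,.2267])-[220,100])*4)
```

```text
0.293 [497.78718732 169.61932252]
0.293 [501.55115057 318.81184259]
0.31 [496.55185598 165.73977468]
0.31 [500.36435819 317.50762246]
0.33 [495.04238151 160.99928262]
0.33 [498.91339858 315.91309697]
0.293 [304.65620276 336.73757019] [506.54251917 203.80335565] [408.53610995 386.1842938 ]
0.31 [303.34280923 312.25880917] [507.06301779 180.62646768] [408.18269156 361.24568766]
0.33 [301.76578759 282.866601  ] [507.68672995 152.85366252] [407.75800078 331.27781818]
-0.036 -0.0095 [507.74532169 357.87445544]
-0.036 0.0095 [483.87249676 347.125983  ]
-0.015 -0.0095 [487.34878966 373.00935429]
-0.015 0.0095 [463.38323289 362.01897847]
0.015 -0.0095 [457.41954758 395.2178381 ]
0.015 0.0095 [433.32456538 383.86766968]
0.036 -0.0095 [435.89366182 411.19075463]
0.036 0.0095 [411.7104795  399.57826257]
```

```bash
python3 -c "
from h import *
goal([0.489,0.011,0.1],177.8)"
```

```text
t 2.5 tcp [0.4892 0.0099 0.2267] rpy [1.7999e+02 1.0000e-02 1.7776e+02] F [ 0.3 -1.   0.2] op 2.98
ROW [0.03, 0.11, 12.67] [0.0, 0.0, -0.001]
```

Emit:
{"fn": "move_arm", "kwargs": {"commands": [[2.6,0,0.1,3,0,0,0],[2.6,0,0.1,6,0,0,0],[2.6,0,0.1,9,0,0,0],[2.6,0,0.1,11.5,0,0,0],[2.6,0,0.1,12.5,0,0,0],[2.6,0,0.1,12.7,0,0,0],[2.6,0,0.1,12.7,0,0,0],[2.6,0,0.1,12.7,0,0,0]]}}

```text
clock: 3.5
tool_pos: [0.49, 0.0117, 0.1004]
orientation: [180.0, 0.1, 177.8]
force: [0.2, -0.2, -0.8]
opening: 0.0255
```

Run:
```python
from h import *
s=snap("side");t=snap("top")
o=sensors.get_obs();p=o["tool_pos"];print(p,o["opening"])
f=s["frame"].copy()
big(f,270,170,100,110,6,"s3b.png");big(t["frame"],240,190,130,100,6,"t3b.png")
for dy in(-.034,-.013,.013,.034):
  for dx in (-.0095,.0095):print(dy,dx,(proj(s,p+[dx,dy,0])-[270,170])*6+2.5)
```

```text
[0.48975745 0.01164852 0.10023464] 0.025993994128825824
-0.034 -0.0095 [451.76737569 355.02140691]
-0.034 0.0095 [418.11873809 338.02046615]
-0.013 -0.0095 [422.84171676 378.83231883]
-0.013 0.0095 [389.07136265 361.47205075]
0.013 -0.0095 [386.18778855 409.00495751]
0.013 0.0095 [352.26983    391.18400383]
0.034 -0.0095 [355.87992075 433.95367077]
0.034 0.0095 [321.84551097 415.74727265]
```

View pics/s3b.png

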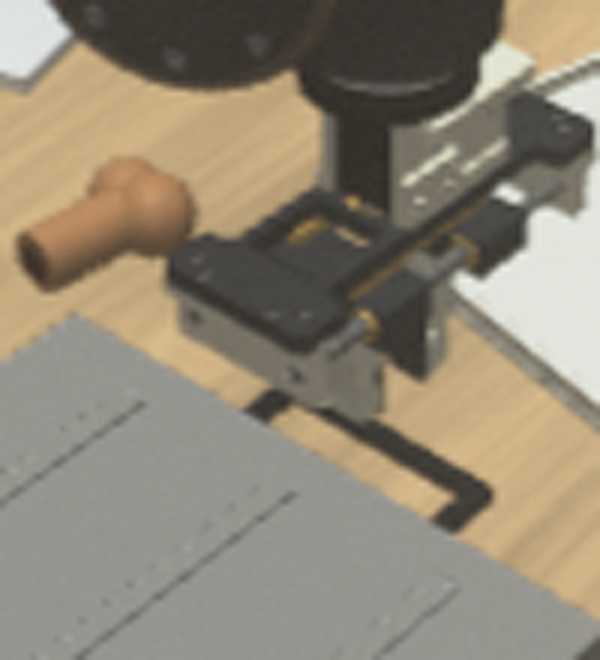

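View pics/t3b.png

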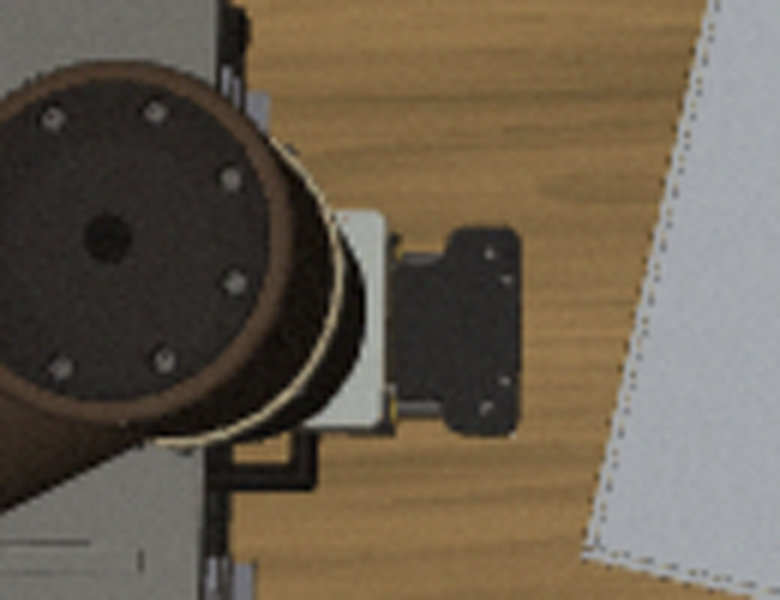

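Run:
```python
from h import *
s=snap("side");t=snap("top")
for y in(.005,.010,.015):
  for x in (.545,.435): print(y,x,"side",(proj(s,[x,y,.069])-[270,170])*6+2.5,"top",(proj(t,[x,y,.069])-[240,190])*6+2.5)
big(s["frame"],310,225,60,50,12,"s3c.png")
```

```text
0.005 0.545 side [301.88434593 380.53520689] top [315.54747461 225.51232175]
0.005 0.435 side [494.7711113  482.60107946] top [318.87564121 483.08724479]
0.01 0.545 side [294.87923851 386.06860183] top [304.00867102 225.85903537]
0.01 0.435 side [487.92650854 488.64119995] top [307.14836702 483.41843383]
0.015 0.545 side [287.84068991 391.62841224] top [292.47173442 226.2056929 ]
0.015 0.435 side [481.04773555 494.71147447] top [295.42302125 483.74956841]
```

View pics/s3c.png

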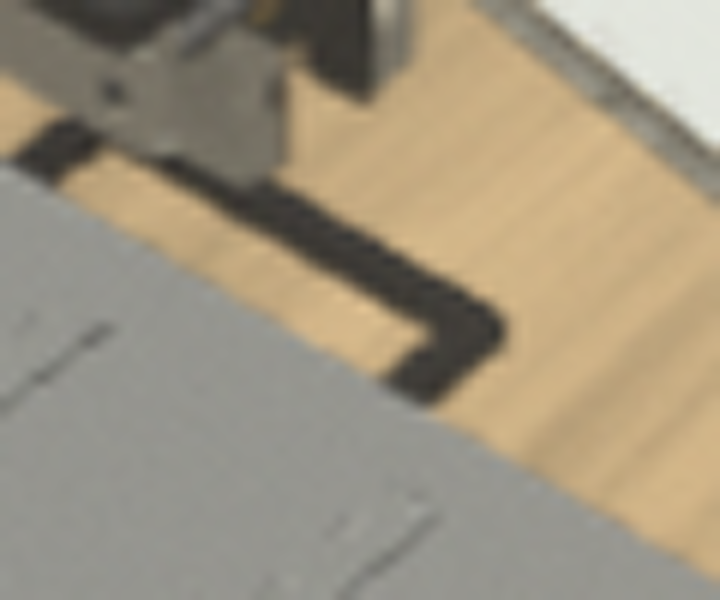

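Emit:
{"fn": "move_arm", "kwargs": {"commands": [[2.6,0,0.25,1,0,0,0],[2.6,0,0.25,2,0,0,0],[2.6,0,0.25,3,0,0,0],[2.6,0,0.25,4,0,0,0],[2.6,0,0.25,4.6,0,0,0],[2.6,0,0.25,4.8,0,0,0],[2.6,0,0.25,4.8,0,0,0],[2.6,0,0.25,4.8,0,0,0]]}}

```text
clock: 4.7
tool_pos: [0.4897, 0.0141, 0.0519]
orientation: [180.0, 0.0, 177.8]
force: [-1.4, -0.6, -0.4]
opening: 0.0263
```

Run:
```python
from h import *
s=snap("side")
o=sensors.get_obs();print(o["tool_pos"],o["opening"],o["force"])
big(s["frame"],290,195,100,90,7,"s4.png")
```

```text
[0.48971128 0.0140928  0.05188533] 0.026000422017079153 [-0.67551366 -0.71541203 -0.02975004]
```

View pics/s4.png

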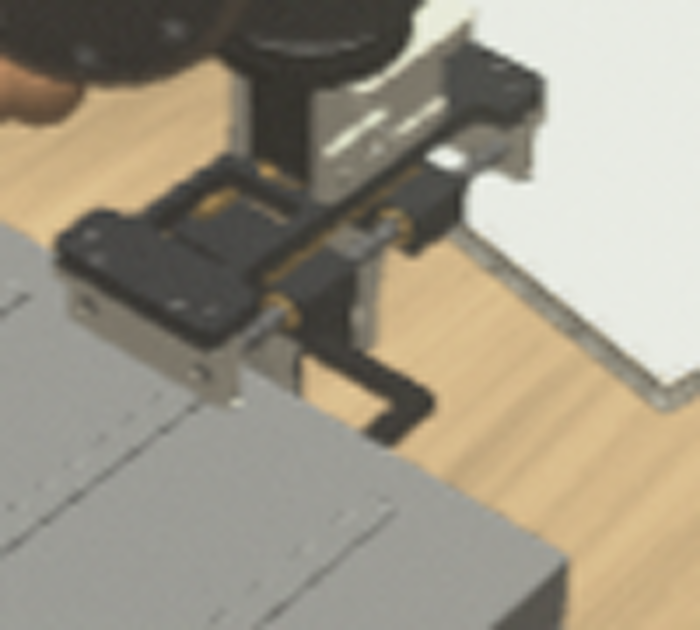

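Emit:
{"fn": "move_arm", "kwargs": {"commands": [[1.0,0,0,0,0,0,0],[1.0,0,0,0,0,0,0],[1.0,0,0,0,0,0,0],[1.0,0,0,0,0,0,0],[1.0,0,0,0,0,0,0],[1.0,0,0,0,0,0,0],[1.0,0,0,0,0,0,0],[1.0,0,0,0,0,0,0]]}}

```text
clock: 5.75
tool_pos: [0.4893, 0.0114, 0.0518]
orientation: [-179.8, -0.1, 177.8]
force: [6.6, -17.2, -0.6]
opening: 0.0111
```

Run:
```python
from h import *
o=sensors.get_obs();print(o["tool_pos"],o["orientation"],o["opening"],o["force"],o["moment"])
```

```text
[0.48925715 0.01141203 0.05175062] [-1.79803577e+02 -5.24145082e-02  1.77832372e+02] 0.011089634766813669 [  6.63045235 -17.19210427  -0.59998512] [-6.39077141 -1.93179381  0.12248646]
```

Run:
```python
import numpy as np
r=28.45;p0=np.arcsin(1.7/28.45)
f=lambda th:np.array([r*np.cos(p0)-r*np.cos(p0+th),-(r*np.sin(p0+th)-r*np.sin(p0))])
ths=np.linspace(0,1.68,33)[1:]
off=np.array([-.27,0])
last=np.array([0,0.])
for k in range(4):
    c=[(off+f(th)-last).round(1).tolist() for th in ths[8*k:8*k+8]];print(k,c)
    last=last+np.array(c[-1])
```

```text
0 [[-0.1, -1.5], [0.1, -3.0], [0.3, -4.4], [0.7, -5.9], [1.1, -7.3], [1.7, -8.7], [2.2, -10.1], [2.9, -11.4]]
1 [[0.7, -1.3], [1.5, -2.6], [2.4, -3.8], [3.3, -5.0], [4.3, -6.1], [5.3, -7.2], [6.4, -8.2], [7.5, -9.2]]
2 [[1.2, -0.9], [2.5, -1.7], [3.8, -2.5], [5.1, -3.2], [6.4, -3.8], [7.8, -4.4], [9.2, -4.8], [10.7, -5.3]]
3 [[1.4, -0.3], [2.9, -0.5], [4.4, -0.7], [5.9, -0.8], [7.4, -0.8], [8.8, -0.8], [10.3, -0.7], [11.8, -0.4]]
```

Emit:
{"fn": "move_arm", "kwargs": {"commands": [[1.0,0,-0.1,-1.5,0,0,0],[1.0,0,0.1,-3.0,0,0,0],[1.0,0,0.3,-4.4,0,0,0],[1.0,0,0.7,-5.9,0,0,0],[1.0,0,1.1,-7.3,0,0,0],[1.0,0,1.7,-8.7,0,0,0],[1.0,0,2.2,-10.1,0,0,0],[1.0,0,2.9,-11.4,0,0,0]]}}

```text
clock: 6.75
tool_pos: [0.4906, 0.0423, 0.1668]
orientation: [-179.9, 0.0, 177.8]
force: [3.0, -8.2, 0.9]
opening: 0.011
```

Emit:
{"fn": "move_arm", "kwargs": {"commands": [[1.0,0,0.7,-1.3,0,0,0],[1.0,0,1.5,-2.6,0,0,0],[1.0,0,2.4,-3.8,0,0,0],[1.0,0,3.3,-5.0,0,0,0],[1.0,0,4.3,-6.1,0,0,0],[1.0,0,5.3,-7.2,0,0,0],[1.0,0,6.4,-8.2,0,0,0],[1.0,0,7.5,-9.2,0,0,0]]}}

```text
clock: 7.75
tool_pos: [0.4936, 0.1162, 0.26]
orientation: [-179.8, 0.1, 177.8]
force: [0.4, -8.9, 7.4]
opening: 0.0109
```

Run:
```python
from h import *
s=snap("side","s5.png")
o=sensors.get_obs();print(o["tool_pos"],o["orientation"],o["opening"],o["force"],o["moment"])
```

```text
[0.49367112 0.11736329 0.26089029] [-1.79864710e+02  9.48946330e-02  1.77823232e+02] 0.01093330137562745 [-2.16332141 -9.85520005 11.87327247] [-4.09113947  0.74745797  0.02004087]
```

View pics/s5.png

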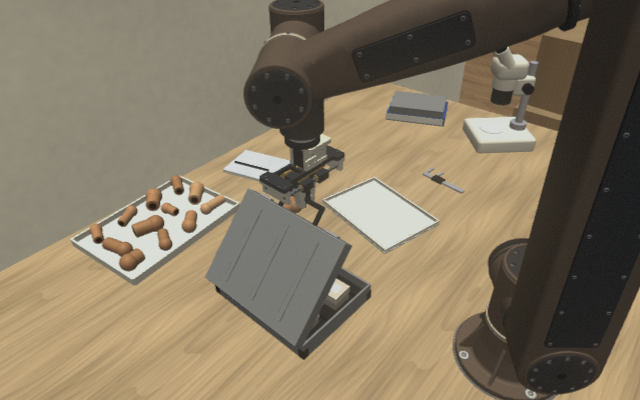

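Lid is rising with the arm (handle at ≈(318,210)); continuing along the arc.

Emit:
{"fn": "move_arm", "kwargs": {"commands": [[1.0,0,1.2,-0.9,0,0,0],[1.0,0,2.5,-1.7,0,0,0],[1.0,0,3.8,-2.5,0,0,0],[1.0,0,5.1,-3.2,0,0,0],[1.0,0,6.4,-3.8,0,0,0],[1.0,0,7.8,-4.4,0,0,0],[1.0,0,9.2,-4.8,0,0,0],[1.0,0,10.7,-5.3,0,0,0]]}}

```text
clock: 8.8
tool_pos: [0.4979, 0.2252, 0.3123]
orientation: [180.0, 0.1, 177.8]
force: [4.3, -2.0, -0.9]
opening: 0.0109
```

Run:
```python
from h import *
s=snap("side","s6.png")
o=sensors.get_obs();print(o["tool_pos"],o["orientation"],o["opening"],o["force"],o["moment"],o["joint_pos"])
```

```text
[0.49796266 0.22658608 0.31245549] [1.79963612e+02 9.93995743e-02 1.77845486e+02] 0.011326645560534244 [-0.41968968 -2.35190183 10.3872321 ] [-1.29443909  0.1791401   0.02097464] [ 4.50252289e+01  5.77257988e+00 -7.57361203e+00  4.95323617e-02
 -7.65595609e+01 -1.37191185e+02]
```

View pics/s6.png

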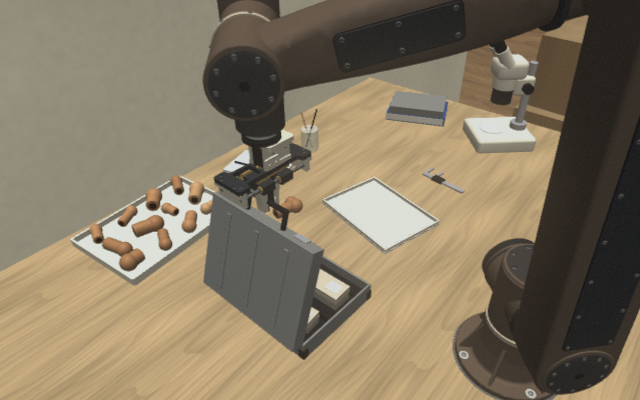

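Emit:
{"fn": "move_arm", "kwargs": {"commands": [[1.0,0,1.4,-0.3,0,0,0],[1.0,0,2.9,-0.5,0,0,0],[1.0,0,4.4,-0.7,0,0,0],[1.0,0,5.9,-0.8,0,0,0],[1.0,0,7.4,-0.8,0,0,0],[1.0,0,8.8,-0.8,0,0,0],[1.0,0,10.3,-0.7,0,0,0],[1.0,0,11.8,-0.4,0,0,0]]}}

```text
clock: 9.85
tool_pos: [0.5024, 0.3439, 0.3147]
orientation: [180.0, 0.0, 177.8]
force: [4.0, 0.6, 5.9]
opening: 0.0112
```

Run:
```python
from h import *
s=snap("side","s7.png")
o=sensors.get_obs();print(o["tool_pos"],o["orientation"],o["opening"],o["force"],o["moment"],o["joint_pos"])
```

```text
[0.50250671 0.34560531 0.31419461] [1.79940063e+02 4.24709060e-02 1.77847570e+02] 0.010962450910507505 [3.2537136  2.63140523 7.06808199] [ 0.59519428 -1.10106834  0.01587441] [ 5.28488592e+01  1.19640373e+01  1.26952006e-01  4.22402470e-04
 -7.80894569e+01 -1.45001354e+02]
```

View pics/s7.png

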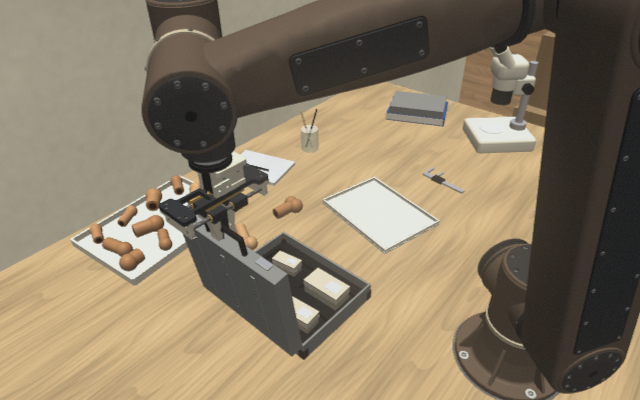

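Emit:
{"fn": "move_arm", "kwargs": {"commands": [[3.5,0,0,0,0,0,0],[3.5,0,0,0,0,0,0],[3.5,0,0,0,0,0,0],[3.5,0,0,0,0,0,0],[3.5,0,0,-2,0,0,0],[3.5,0,0,-5,0,0,0],[3.5,0,0,-8,0,0,0],[3.5,0,0,-8,0,0,0]]}}

```text
clock: 10.9
tool_pos: [0.5027, 0.3429, 0.3974]
orientation: [179.8, 0.2, 177.8]
force: [0.7, 0.2, 0.3]
opening: 0.0346
```

Run:
```python
from h import *
s=snap("side","s8.png")
goal([.30,.0,.39],135)
```

```text
t 10.95 tcp [0.5022 0.3428 0.3955] rpy [1.7991e+02 6.0000e-02 1.7780e+02] F [-1.2  0.7 -0.5] op 3.53
ROW [18.88, -35.03, 0.48] [0.002, 0.0, 0.747]
```

View pics/s8.png

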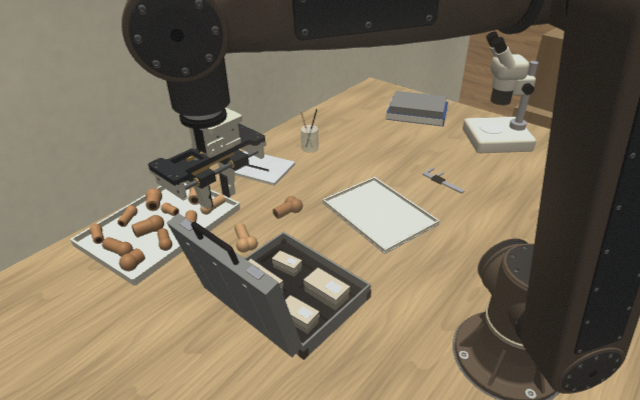

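Emit:
{"fn": "move_arm", "kwargs": {"commands": [[3.5,0,-6,0,0,0,0],[3.5,0,-12,0,0,0,0],[3.5,0,-18,0,0,0,0],[3.5,1,-24,0,0,0,0],[3.5,2,-30,0,0,0,0],[3.5,4,-36,0,0,0,0],[3.5,6,-42,0,0,0,0],[3.5,8,-48,0,0,0,0]]}}

```text
clock: 11.95
tool_pos: [0.4029, -0.1333, 0.3938]
orientation: [180.0, -0.0, 177.8]
force: [1.7, -0.9, -0.0]
opening: 0.0349
```

Run:
```python
from h import *
s=snap("side","s9.png");t=snap("top","t9.png")
o=sensors.get_obs();print(o["tool_pos"],o["opening"])
big(t["frame"],160,165,190,150,4,"t9b.png");big(s["frame"],200,220,180,130,4,"s9b.png")
```

```text
[ 0.40169335 -0.13588353  0.39425625] 0.03496591621576568
```

View pics/t9b.png

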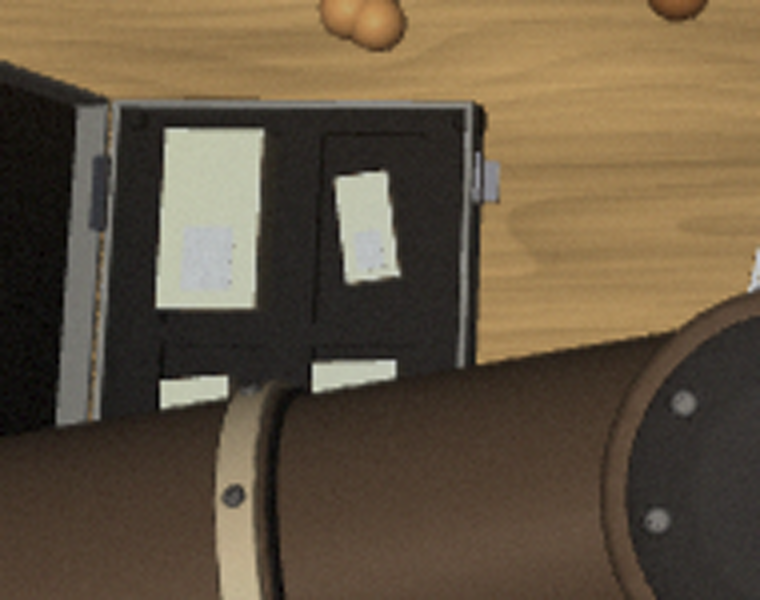

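View pics/s9b.png

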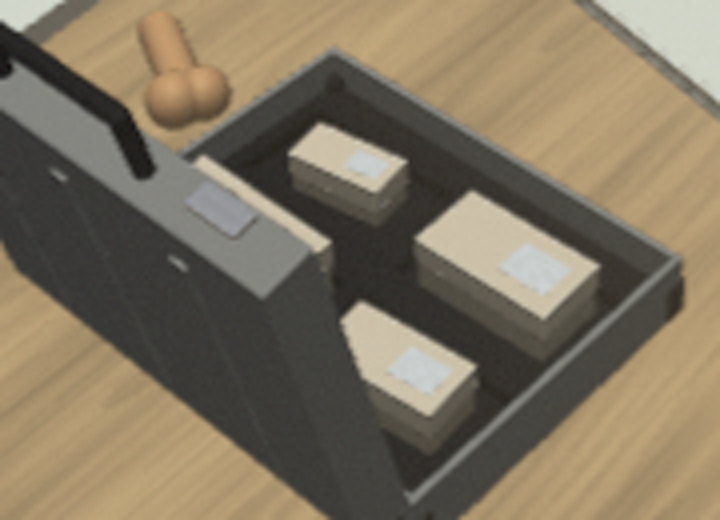

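Run:
```python
from h import *
goal([.30,-.45,.35],-170)
```

```text
t 12.05 tcp [ 0.4017 -0.1359  0.3943] rpy [-1.7997e+02 -3.0000e-02  1.7749e+02] F [0.4 0.2 0.3] op 3.5
ROW [8.78, -31.83, 4.45] [-0.0, -0.001, -0.218]
```

Emit:
{"fn": "move_arm", "kwargs": {"commands": [[7.8,1.5,-5,0,0,0,-0.03],[7.8,3,-10,0,0,0,-0.06],[7.8,4.5,-16,0,0,0,-0.1],[7.8,6,-22,0,0,0,-0.14],[7.8,7.5,-27,0,0,0,-0.18],[7.8,9,-32,0,0,0,-0.2],[7.8,9,-32,0,0,0,-0.2],[7.8,9,-32,0,0,0,-0.2]]}}

```text
clock: 13.05
tool_pos: [0.3023, -0.4478, 0.3935]
orientation: [179.9, -0.1, -170.8]
force: [-0.7, 0.2, -0.9]
opening: 0.078
```

Run:
```python
from h import *
s=snap("side","s10.png");t=snap("top","t10.png")
o=sensors.get_obs();print(o["tool_pos"],o["opening"])
big(t["frame"],160,165,190,150,4,"t10b.png");big(t["frame"],320,150,150,170,3,"t10c.png")
hs=cv2.cvtColor(t["frame"],cv2.COLOR_RGB2HSV)
print(hs[210,215],hs[200,195],hs[300,170],hs[250,250])
m=((hs[...,2]>110)).astype(np.uint8)*255
m[:,:185]=0;m[:,276:]=0;m[:188]=0;m[310:]=0
cv2.imwrite("pics/m10.png",cv2.resize(m[165:315,160:350],None,fx=4,fy=4))
for c in cv2.findContours(m,0,2)[0]:
    if cv2.contourArea(c)>150:
        r=cv2.minAreaRect(c);print(cv2.contourArea(c),r)
```

```text
[ 0.30276712 -0.44723519  0.39440396] 0.07810162082517877
[ 33  28 188] [30 32 32] [ 0 81 19] [18 31 41]
537.0 ((208.5, 276.0), (34.0, 17.0), 90.0)
804.0 ((247.5, 275.0), (40.0, 21.0), 90.0)
221.5 ((248.62564086914062, 289.9910888671875), (59.145267486572266, 121.06138610839844), 49.08561706542969)
316.5 ((251.1000213623047, 221.30003356933594), (26.667465209960938, 13.271717071533203), 82.87498474121094)
1042.0 ((211.8503875732422, 218.99252319335938), (24.6691837310791, 45.24348449707031), 2.862405300140381)
250.5 ((230.0, 198.5), (21.0, 90.0), 90.0)
```

View pics/t10b.png

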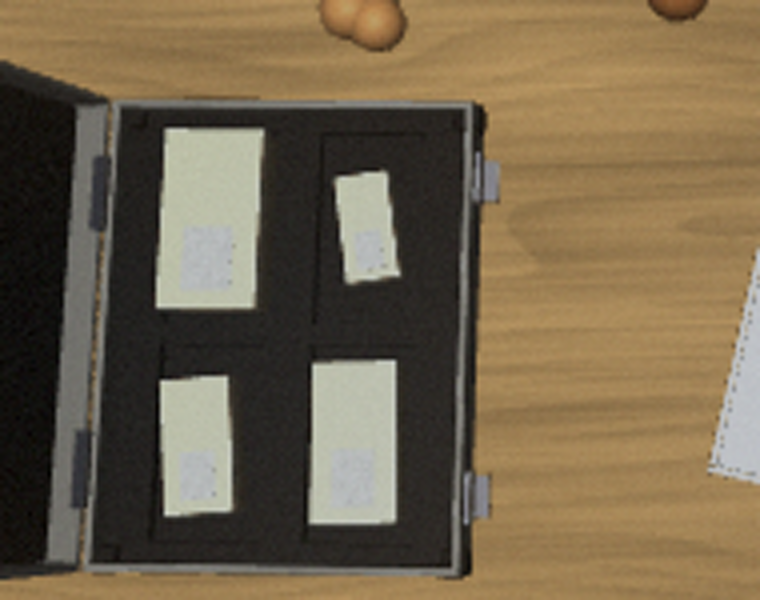

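View pics/t10c.png

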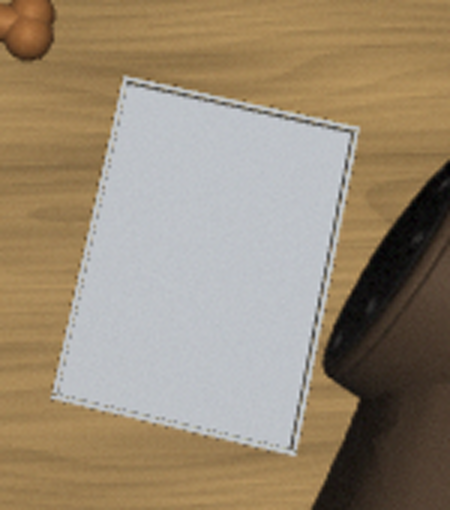

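View pics/m10.png

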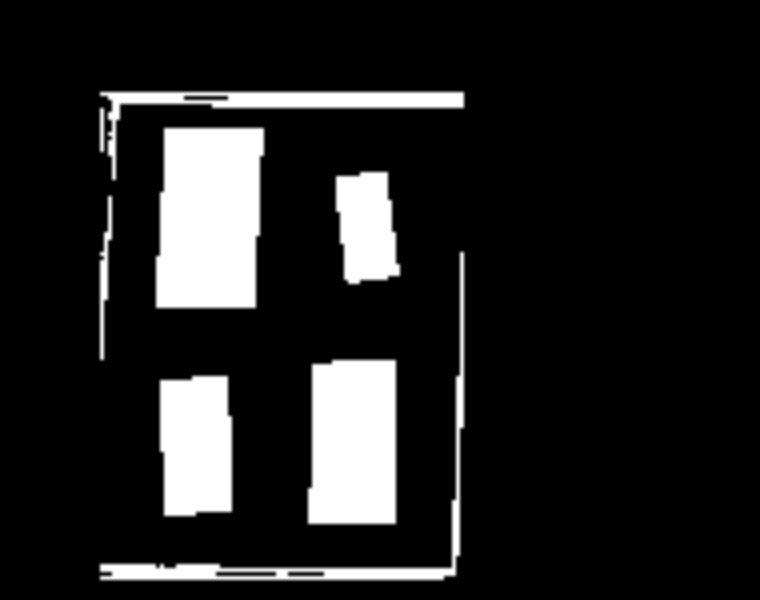

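```bash
cat >> h.py <<'E'
def topface(s,roi,z,thr=110,k=4):
    """bright top face in roi (x0,y0,x1,y1): returns centre, yaw(deg) of long axis, L, W on plane z"""
    x0,y0,x1,y1=roi
    g=cv2.cvtColor(s["frame"],cv2.COLOR_RGB2HSV)[y0:y1,x0:x1,2]
    g=cv2.resize(g,None,fx=k,fy=k,interpolation=cv2.INTER_LINEAR)
    m=(g>thr).astype(np.uint8)
    c=max(cv2.findContours(m,cv2.RETR_EXTERNAL,cv2.CHAIN_APPROX_NONE)[0],key=cv2.contourArea)
    uv=(c[:,0,:]+.5)/k-.5+[x0,y0]
    P=np.array([onz(s,q,z)[:2] for q in uv])
    (cx,cy),(w,h),a=cv2.minAreaRect((P*1000).astype(np.float32))
    M=cv2.moments((P*1000).astype(np.float32).reshape(-1,1,2));cen=np.array([M["m10"],M["m01"]])/M["m00"]/1000
    if w<h: a+=90;w,h=h,w
    a=(a+90)%180-90
    mu=M; th=np.degrees(.5*np.arctan2(2*M["mu11"],M["mu20"]-M["mu02"]))
    return cen,round(a,2),round(th,2),round(w,1),round(h,1),(cx,cy)
E
python3 - <<'E'
from h import *
s=snap("side");t=snap("top")
S=lambda p:(200+(p[0]+.5)/4-.5,220+(p[1]+.5)/4-.5);T=lambda p:(160+(p[0]+.5)/4-.5,165+(p[1]+.5)/4-.5)
for a,b in zip([(480,192),(600,267),(546,320),(416,240)],[(396,360),(396,523),(309,523),(312,362)]):
    X,e=tri(s,S(a),t,T(b));print(X.round(4),round(e,4))
for n,roi,z in(("a",(195,194,230,245),.058),("d",(240,203,264,238),.046),("c",(196,255,223,298),.050),("b",(233,252,265,299),.054)):
    print(n,topface(t,roi,z,100))
print("tray",topface(t,(330,165,450,310),.018,95))
b=topface(t,(330,165,450,310),.018)
# case rim corners z=.052 from t10b
for q in [(476,103),(463,573),(90,568),(112,104)]:print(onz(t,T(q),.052).round(4))
E
```

```text
[0.4755 0.0944 0.0488] 0.0057
[0.3737 0.0962 0.048 ] 0.0003
[0.374  0.1517 0.0483] 0.0024
[0.4777 0.1509 0.0483] 0.0011
a (array([0.57430307, 0.21780968]), -2.19, np.float64(-2.25), 120.4, 67.1, (574.1224365234375, 217.86285400390625))
d (array([0.56664239, 0.11628065]), 6.97, np.float64(7.06), 73.3, 37.4, (566.7717895507812, 116.24853515625))
c (array([0.42663192, 0.22606773]), 3.43, np.float64(3.12), 89.0, 46.6, (426.7140808105469, 225.83815002441406))
b (array([0.42569152, 0.12258708]), -1.06, np.float64(-0.54), 104.7, 56.7, (426.0564880371094, 122.49002075195312))
tray (array([ 0.53082989, -0.24096345]), -1.55, np.float64(-16.75), 389.3, 329.0, (521.9362182617188, -254.77493286132812))
[0.6466 0.0418 0.052 ]
[0.3413 0.0525 0.052 ]
[0.3506 0.2926 0.052 ]
[0.6538 0.2865 0.052 ]
```

Run:
```python
from h import *
goal([.574,.218,.25],177.8)
```

```text
t 13.25 tcp [ 0.3029 -0.4472  0.3948] rpy [-1.7998e+02  3.0000e-02 -1.7064e+02] F [-0.4  0.5  0.3] op 7.82
ROW [-37.56, 61.23, 14.48] [-0.0, 0.001, 0.202]
```

Emit:
{"fn": "move_arm", "kwargs": {"commands": [[7.8,-3,4.8,0.5,0,0,0.03],[7.8,-6,9.8,1.2,0,0,0.06],[7.8,-9,14.7,2,0,0,0.09],[7.8,-12,19.6,3,0,0,0.12],[7.8,-15,24.5,4,0,0,0.15],[7.8,-18,29.4,5,0,0,0.18],[7.8,-21,34.3,6,0,0,0.2],[7.8,-24,39.2,7,0,0,0.2]]}}

```text
clock: 14.25
tool_pos: [0.4762, -0.0198, 0.325]
orientation: [180.0, 0.1, 177.9]
force: [1.1, -0.2, 0.7]
opening: 0.0779
```

Run:
```python
from h import *
goal([.574,.218,.15],177.8)
```

```text
t 14.25 tcp [ 0.4762 -0.0198  0.325 ] rpy [1.7996e+02 1.0000e-01 1.7791e+02] F [ 1.1 -0.2  0.7] op 7.79
ROW [-8.88, 24.1, 17.54] [0.001, 0.002, 0.002]
```

Emit:
{"fn": "move_arm", "kwargs": {"commands": [[7.8,-2,5,1.5,0,0,0],[7.8,-4,10,4,0,0,0],[7.8,-6,15,7,0,0,0],[7.8,-7.5,20,11,0,0,0],[7.8,-8.5,23,15,0,0,0],[7.8,-8.9,24.1,17.5,0,0,0],[7.8,-8.9,24.1,17.5,0,0,0],[7.8,-8.9,24.1,17.5,0,0,0]]}}

```text
clock: 15.25
tool_pos: [0.5744, 0.2152, 0.1511]
orientation: [180.0, 0.1, 177.9]
force: [1.0, -0.1, 1.0]
opening: 0.0782
```

Run:
```python
from h import *
goal([.574,.218,.032],177.8)
```

```text
t 15.25 tcp [0.5744 0.2152 0.1511] rpy [1.7996e+02 8.0000e-02 1.7786e+02] F [ 1.  -0.1  1. ] op 7.82
ROW [0.07, 0.27, 11.91] [0.001, 0.001, 0.001]
```

Emit:
{"fn": "move_arm", "kwargs": {"commands": [[7.8,0,0.2,2.5,0,0,0],[7.8,0,0.25,5,0,0,0],[7.8,0,0.25,7.5,0,0,0],[7.8,0,0.25,10,0,0,0],[7.8,0,0.25,11.5,0,0,0],[7.8,0,0.25,11.9,0,0,0],[7.8,0,0.25,11.9,0,0,0],[7.8,0,0.25,11.9,0,0,0]]}}

```text
clock: 16.25
tool_pos: [0.5749, 0.2178, 0.0317]
orientation: [179.9, 0.1, 177.8]
force: [0.0, -0.9, 0.2]
opening: 0.0778
```

Run:
```python
from h import *
s=snap("side");big(s["frame"],180,150,200,180,4,"s11.png")
goal([.574,.218,.032],177.8)
```

```text
t 16.3 tcp [0.5749 0.2177 0.0315] rpy [1.7995e+02 7.0000e-02 1.7782e+02] F [ 0.7  0.5 -0. ] op 7.78
ROW [0.09, 0.03, -0.05] [0.001, 0.001, 0.0]
```

View pics/s11.png

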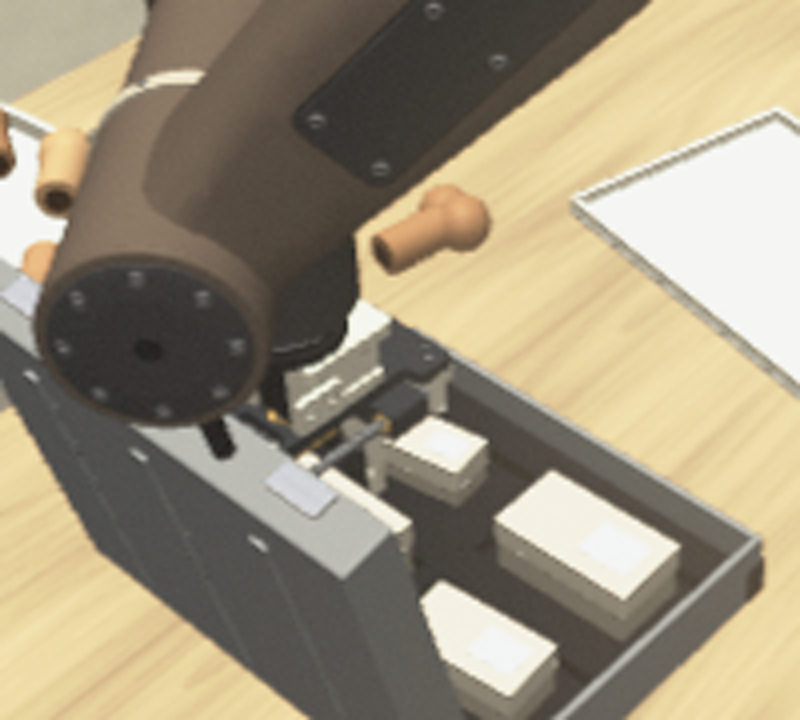

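Emit:
{"fn": "move_arm", "kwargs": {"commands": [[5.5,0,0,0,0,0,0],[5.5,0,0,0,0,0,0],[5.5,0,0,0,0,0,0],[5.5,0,0,0,0,0,0],[5.5,0,0,0,0,0,0],[5.5,0,0,-1,0,0,0],[5.5,0,0,-3,0,0,0],[5.5,0,0,-5,0,0,0]]}}

```text
clock: 17.3
tool_pos: [0.5735, 0.2165, 0.0806]
orientation: [-179.9, -0.1, 177.8]
force: [-0.4, 0.3, -2.4]
opening: 0.0662
```

Run:
```python
from h import *
goal([.517,-.25,.2],166)
```

```text
t 17.3 tcp [0.5735 0.2165 0.0806] rpy [-1.7990e+02 -1.2000e-01  1.7779e+02] F [-0.4  0.3 -2.4] op 6.62
ROW [3.87, -46.85, -11.85] [-0.002, -0.002, 0.206]
```

Emit:
{"fn": "move_arm", "kwargs": {"commands": [[5.5,0,0,-3,0,0,0],[5.5,0,-2,-6.5,0,0,0],[5.5,0.3,-6,-9.5,0,0,0.02],[5.5,0.8,-10,-11.5,0,0,0.05],[5.5,1.2,-15,-12,0,0,0.08],[5.5,1.8,-20,-12,0,0,0.11],[5.5,2.2,-25,-12,0,0,0.14],[5.5,2.6,-30,-12,0,0,0.16]]}}

```text
clock: 18.3
tool_pos: [0.5354, -0.0833, 0.2005]
orientation: [-180.0, -0.1, 168.6]
force: [0.8, 0.1, -2.4]
opening: 0.0655
```

Run:
```python
from h import *
t=snap("top","t12.png");s=snap("side","s12.png")
goal([.517,-.25,.2],166)
```

```text
t 18.4 tcp [ 0.5347 -0.0854  0.2002] rpy [-1.7992e+02 -1.4000e-01  1.6838e+02] F [-0.3  1.2 -2.3] op 6.59
ROW [-1.58, -16.48, 0.04] [-0.001, -0.002, 0.042]
```

View pics/t12.png

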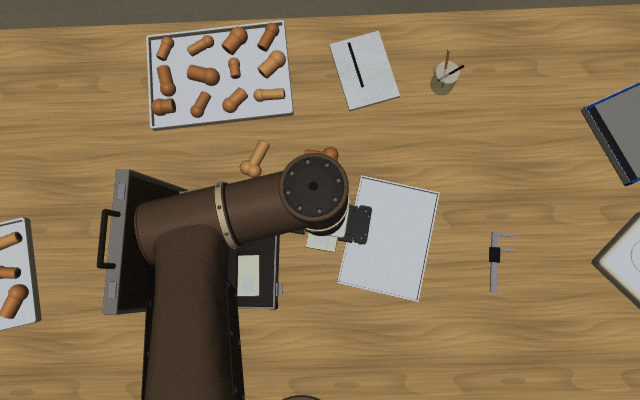

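View pics/s12.png

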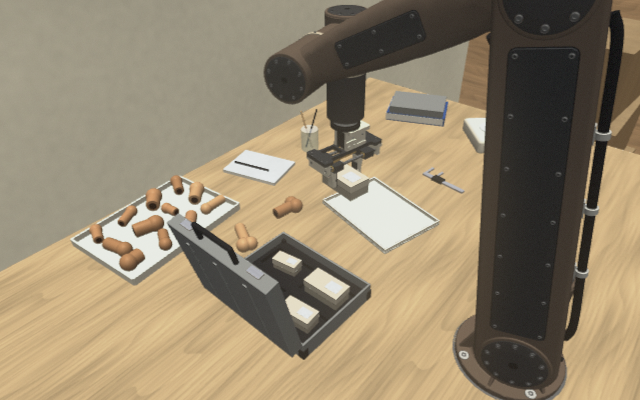

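Emit:
{"fn": "move_arm", "kwargs": {"commands": [[5.5,-0.4,-4,0,0,0,0.01],[5.5,-0.8,-8,0.5,0,0,0.02],[5.5,-1.2,-12,3,0,0,0.03],[5.5,-1.5,-15.5,6.5,0,0,0.04],[5.5,-1.6,-16.5,10,0,0,0.042],[5.5,-1.6,-16.5,13,0,0,0.042],[5.5,-1.6,-16.5,14,0,0,0.042],[5.5,-1.6,-16.5,14,0,0,0.042]]}}

```text
clock: 19.4
tool_pos: [0.5198, -0.2461, 0.0604]
orientation: [-180.0, -0.1, 166.3]
force: [1.0, 0.6, -1.5]
opening: 0.0659
```

Run:
```python
from h import *
s=snap("side");big(s["frame"],290,130,190,150,4,"s13.png")
goal([.517,-.25,.026],166)
```

```text
t 19.45 tcp [ 0.5205 -0.2462  0.0613] rpy [-1.7998e+02  2.0000e-02  1.6628e+02] F [-0.5  0.7 -2. ] op 6.54
ROW [0.25, -0.45, 3.53] [-0.0, 0.0, 0.005]
```

View pics/s13.png

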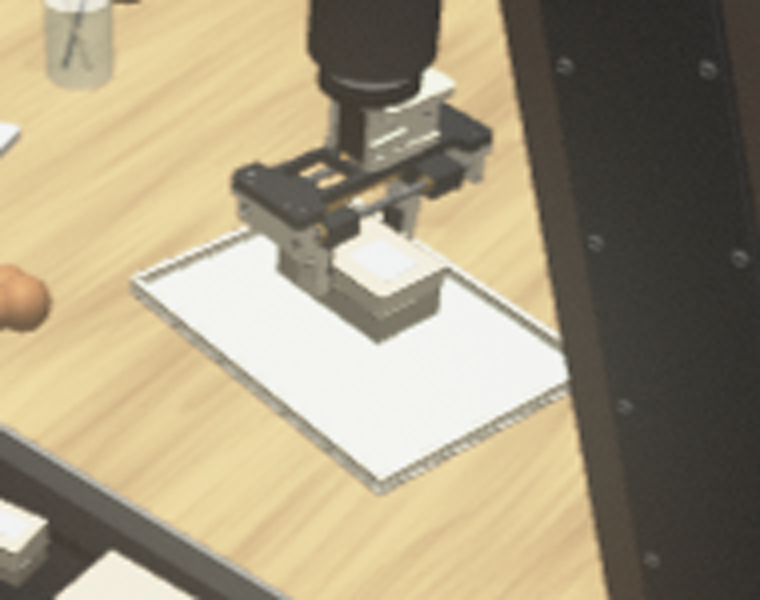

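Emit:
{"fn": "move_arm", "kwargs": {"commands": [[5.5,0.1,-0.3,1.2,0,0,0],[5.5,0.2,-0.4,2.4,0,0,0],[5.5,0.2,-0.4,3.2,0,0,0],[5.5,0.2,-0.4,3.5,0,0,0],[5.5,0.2,-0.4,3.6,0,0,0],[7.8,0.2,-0.4,3.6,0,0,0],[7.8,0.2,-0.4,3.6,0,0,0],[7.8,0.2,-0.4,3.6,0,0,0]]}}

```text
clock: 20.45
tool_pos: [0.5175, -0.2498, 0.0249]
orientation: [180.0, 0.0, 166.2]
force: [-0.7, 1.1, 0.7]
opening: 0.0778
```

Run:
```python
from h import *
goal([.517,-.25,.026],166)
```

```text
t 20.45 tcp [ 0.5175 -0.2498  0.0249] rpy [1.8000e+02 4.0000e-02 1.6624e+02] F [-0.7  1.1  0.7] op 7.78
ROW [0.04, -0.03, -0.11] [0.0, 0.001, 0.004]
```

Run:
```python
from h import *
goal([.426,.1226,.2],179.2)
```

```text
t 20.45 tcp [ 0.5175 -0.2498  0.0249] rpy [1.8000e+02 4.0000e-02 1.6624e+02] F [-0.7  1.1  0.7] op 7.78
ROW [17.73, 33.99, -17.52] [-0.0, 0.001, -0.226]
```

Emit:
{"fn": "move_arm", "kwargs": {"commands": [[7.8,0,0,-4,0,0,0],[7.8,0,0,-9,0,0,0],[7.8,1,3,-14,0,0,0],[7.0,3.5,7,-17,0,0,-0.04],[7.0,6,11.5,-17.5,0,0,-0.08],[7.0,8.5,16.5,-17.5,0,0,-0.12],[7.0,11,21.5,-17.5,0,0,-0.16],[7.0,13.5,26,-17.5,0,0,-0.2]]}}

```text
clock: 21.45
tool_pos: [0.4474, 0.0366, 0.2001]
orientation: [180.0, 0.1, 177.8]
force: [0.8, 0.0, -0.2]
opening: 0.0703
```

Run:
```python
from h import *
goal([.426,.1226,.12],179.2)
```

```text
t 21.45 tcp [0.4474 0.0366 0.2001] rpy [1.7996e+02 7.0000e-02 1.7778e+02] F [ 0.8  0.  -0.2] op 7.03
ROW [2.48, 8.5, 8.01] [0.001, 0.001, -0.025]
```

Emit:
{"fn": "move_arm", "kwargs": {"commands": [[7.0,1.2,4,1,0,0,-0.02],[7.0,2.3,7.5,4,0,0,-0.025],[7.0,2.5,8.5,7,0,0,-0.025],[7.0,2.5,8.5,8,0,0,-0.025],[7.0,2.5,8.5,8,0,0,-0.025],[7.0,2.5,8.5,8,0,0,-0.025],[7.0,2.5,8.5,8,0,0,-0.025],[7.0,2.5,8.5,8,0,0,-0.025]]}}

```text
clock: 22.45
tool_pos: [0.4267, 0.1207, 0.1201]
orientation: [180.0, 0.0, 179.1]
force: [-0.3, -0.0, 0.2]
opening: 0.0703
```

Run:
```python
from h import *
t=snap("top","t14.png");big(t["frame"],160,165,290,150,2.75,"t14b.png")
goal([.426,.1226,.030],179.2)
```

```text
t 22.5 tcp [0.4266 0.1208 0.12  ] rpy [1.7997e+02 4.0000e-02 1.7910e+02] F [-0.6  0.2 -0.5] op 7.0
ROW [0.07, 0.18, 9.0] [0.001, 0.001, -0.002]
```

View pics/t14b.png

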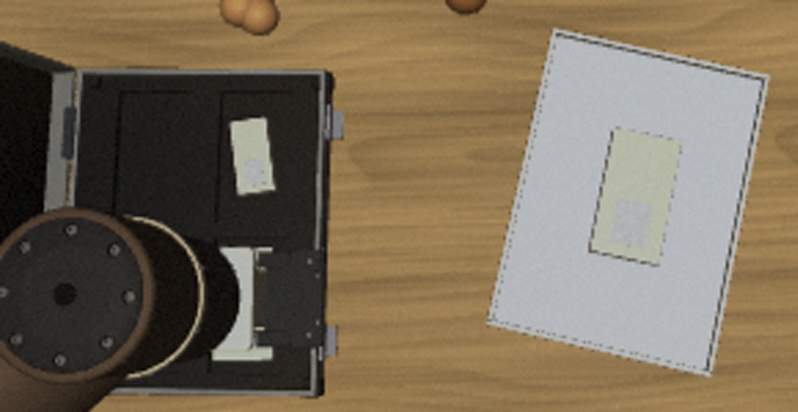

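```bash
cat >> h.py <<'E'
def boxtop(s,roi,z,k=4,lo=4,vth=100,show=None):
    x0,y0,x1,y1=roi
    f=cv2.GaussianBlur(s["frame"],(3,3),0)[y0:y1,x0:x1].astype(np.float32)
    f=cv2.resize(f,None,fx=k,fy=k,interpolation=cv2.INTER_LINEAR)
    d=f[...,0]-f[...,2]
    m=((d>lo)&(d<60)&(f.max(2)>vth)).astype(np.uint8)
    m=cv2.morphologyEx(m,cv2.MORPH_OPEN,np.ones((7,7)))
    c=max(cv2.findContours(m,cv2.RETR_EXTERNAL,cv2.CHAIN_APPROX_NONE)[0],key=cv2.contourArea)
    c=cv2.convexHull(c)
    if show: cv2.imwrite("pics/"+show,m*255)
    uv=(c[:,0,:]+.5)/k-.5+[x0,y0]
    P=np.array([onz(s,q,z)[:2] for q in uv])
    (cx,cy),(w,h),a=cv2.minAreaRect((P*1000).astype(np.float32))
    M=cv2.moments((P*1000).astype(np.float32).reshape(-1,1,2));cen=np.array([M["m10"],M["m01"]])/M["m00"]/1000
    if w<h: a+=90;w,h=h,w
    a=(a+90)%180-90
    th=np.degrees(.5*np.arctan2(2*M["mu11"],M["mu20"]-M["mu02"]))
    return cen.round(4),round(a,2),round(th,2),round(w,1),round(h,1),(round(cx,1),round(cy,1))
E
python3 - <<'E'
from h import *
t=snap("top")
f=t["frame"];print(f[225,393],f[225,380],f[245,388],f[200,420])
print("a",boxtop(t,(368,205,415,268),.051,show="m14.png"))
E
```

```text
[183 187 170] [111 107  97] [176 178 179] [184 185 191]
a (array([ 0.5165, -0.2504]), -13.84, np.float64(-14.0), 121.6, 67.6, (516.5, -250.4))
```

View pics/m14.png

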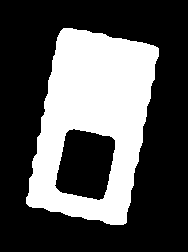

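Emit:
{"fn": "move_arm", "kwargs": {"commands": [[7.0,0.05,0.15,2.5,0,0,0],[7.0,0.05,0.18,5,0,0,0],[7.0,0.05,0.18,7.5,0,0,0],[7.0,0.05,0.18,8.7,0,0,0],[7.0,0.05,0.18,8.9,0,0,0],[7.0,0.05,0.18,8.9,0,0,0],[7.0,0.05,0.18,8.9,0,0,0],[5.5,0.05,0.18,8.9,0,0,0]]}}

```text
clock: 23.55
tool_pos: [0.4262, 0.1229, 0.0312]
orientation: [180.0, 0.1, 179.1]
force: [-0.3, 0.6, -0.2]
opening: 0.0646
```

Run:
```python
from h import *
goal([.426,.1226,.030],179.2)
```

```text
t 23.55 tcp [0.4262 0.1229 0.0312] rpy [1.7995e+02 6.0000e-02 1.7913e+02] F [-0.3  0.6 -0.2] op 6.46
ROW [0.02, -0.03, 0.11] [0.001, 0.001, -0.001]
```

Emit:
{"fn": "move_arm", "kwargs": {"commands": [[4.5,0,0,0,0,0,0],[4.5,0,0,0,0,0,0],[4.5,0,0,0,0,0,0],[4.5,0,0,0,0,0,0],[4.5,0,0,-1,0,0,0],[4.5,0,0,-4,0,0,0],[4.5,0,0,-8,0,0,0],[4.5,0,0,-12,0,0,0]]}}

```text
clock: 24.55
tool_pos: [0.4253, 0.1222, 0.152]
orientation: [-180.0, -0.0, 179.1]
force: [0.8, -0.3, -1.0]
opening: 0.0558
```

Run:
```python
from h import *
goal([.5175,-.2498,.15],166.2)
```

```text
t 24.55 tcp [0.4253 0.1222 0.152 ] rpy [-1.7997e+02 -4.0000e-02  1.7912e+02] F [ 0.8 -0.3 -1. ] op 5.58
ROW [-9.79, -37.05, 0.21] [-0.001, -0.001, 0.226]
```

Emit:
{"fn": "move_arm", "kwargs": {"commands": [[4.5,-1,-4,-1,0,0,0.02],[4.5,-2.5,-9,-2,0,0,0.06],[4.5,-4,-15,-2,0,0,0.1],[4.5,-5.5,-21,-2,0,0,0.14],[4.5,-7,-27,-2,0,0,0.18],[4.5,-8.5,-32,-2,0,0,0.21],[4.5,-9.6,-36,-2,0,0,0.226],[4.5,-9.8,-37,-2,0,0,0.226]]}}

```text
clock: 25.55
tool_pos: [0.5178, -0.251, 0.1701]
orientation: [-180.0, -0.1, 166.0]
force: [-0.9, 1.2, -1.1]
opening: 0.0558
```

Run:
```python
from h import *
t=snap("top");s=snap("side");big(s["frame"],290,130,190,150,4,"s15.png");big(t["frame"],160,165,290,150,2.75,"t15.png")
goal([.5165,-.2500,.072],166.1)
```

```text
t 25.65 tcp [ 0.5176 -0.2496  0.1702] rpy [ 1.8000e+02 -8.0000e-02  1.6607e+02] F [ 0.5 -0.2 -0. ] op 5.58
ROW [0.08, -0.07, 9.82] [0.0, -0.001, -0.0]
```

View pics/s15.png

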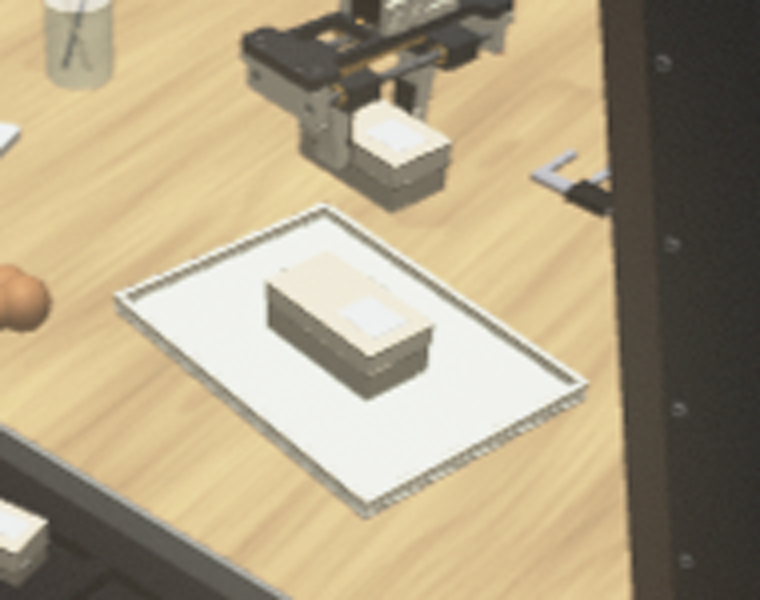

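View pics/t15.png

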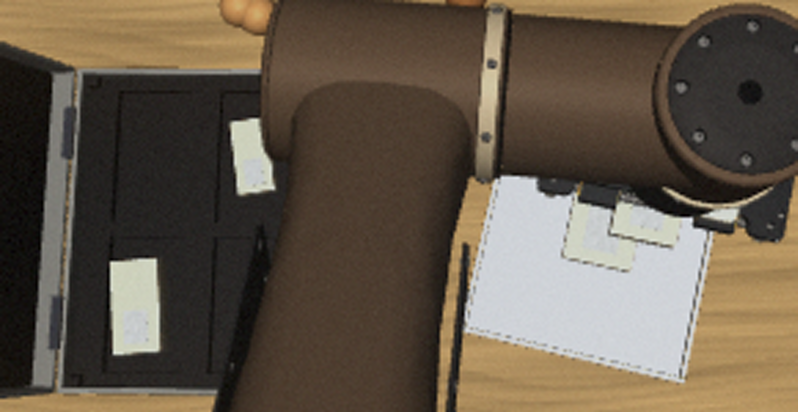

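Emit:
{"fn": "move_arm", "kwargs": {"commands": [[4.5,0.5,5,0,0,0,0],[4.5,1,11,0,0,0,0],[4.5,1.5,17,0,0,0,0],[4.5,2,23,0,0,0,0],[4.5,2.5,28,0,0,0,0],[4.5,3,32,0,0,0,0],[4.5,3,32,0,0,0,0],[4.5,3,32,0,0,0,0]]}}

```text
clock: 26.65
tool_pos: [0.5647, 0.0699, 0.1707]
orientation: [-180.0, -0.0, 166.3]
force: [0.1, -0.5, -1.9]
opening: 0.0561
```

Run:
```python
from h import *
t=snap("top");big(t["frame"],160,165,290,150,2.75,"t16.png")
print("a",boxtop(t,(355,200,415,275),.051,show="m16.png"))
o=sensors.get_obs();print(o["tool_pos"],o["orientation"],o["opening"])
```

```text
a (array([ 0.5111, -0.2246]), -13.9, np.float64(-14.2), 121.4, 67.2, (511.3, -224.5))
[0.56479509 0.06925163 0.17072828] [-1.79999426e+02 -1.60062587e-02  1.66223476e+02] 0.05556134284426797
```

View pics/t16.png

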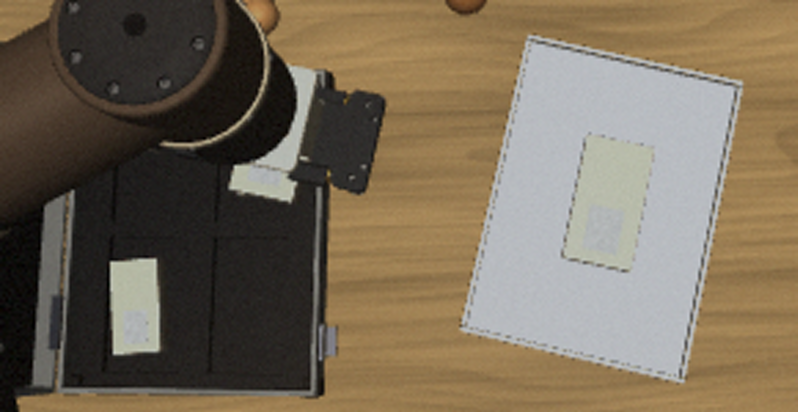

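View pics/m16.png

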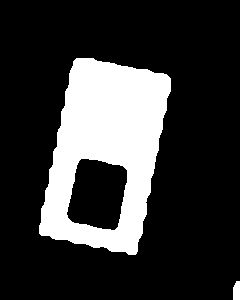

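Run:
```python
from h import *
goal([.5114,-.2244,.11],166)
```

```text
t 26.7 tcp [0.5648 0.0693 0.1707] rpy [-1.8000e+02 -2.0000e-02  1.6622e+02] F [-0.  -0.  -1.6] op 5.56
ROW [-1.81, -29.79, 6.07] [-0.0, -0.0, 0.004]
```

Emit:
{"fn": "move_arm", "kwargs": {"commands": [[4.5,0,-5,0,0,0,0],[4.5,-0.5,-11,0,0,0,0],[4.5,-1,-17,0,0,0,0],[4.5,-1.4,-23,0,0,0,0],[4.5,-1.8,-28,1,0,0,0.004],[4.5,-1.8,-29.8,4,0,0,0.004],[4.5,-1.8,-29.8,6,0,0,0.004],[4.5,-1.8,-29.8,6,0,0,0.004]]}}

```text
clock: 27.7
tool_pos: [0.5099, -0.2254, 0.1093]
orientation: [-180.0, -0.2, 165.8]
force: [-0.4, 0.4, -0.5]
opening: 0.0557
```

Run:
```python
from h import *
t=snap("top");s=snap("side");big(s["frame"],290,130,190,150,4,"s17.png")
goal([.5114,-.2244,.071],166)
```

```text
t 27.8 tcp [ 0.5119 -0.225   0.1113] rpy [-1.7999e+02  3.0000e-02  1.6593e+02] F [-0.1  0.1 -0.8] op 5.55
ROW [0.06, 0.05, 4.03] [-0.0, 0.001, -0.001]
```

View pics/s17.png

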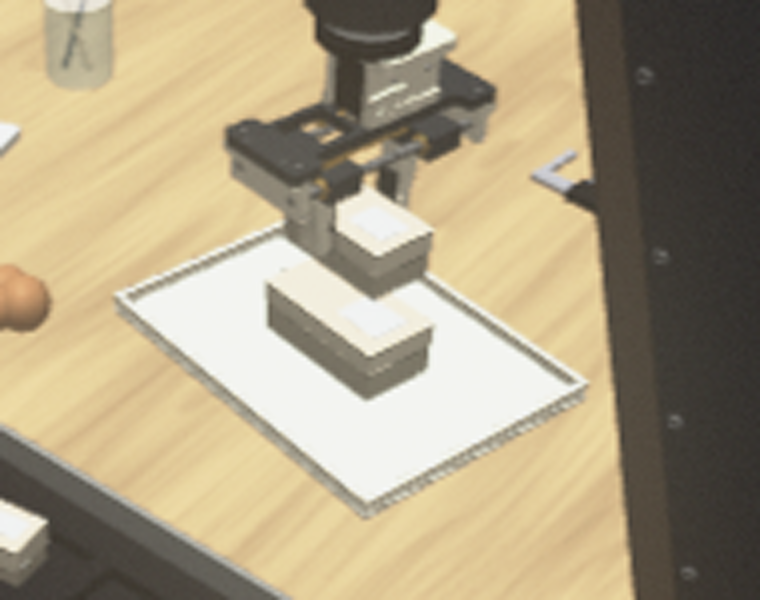

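Box b hangs level above a; the tray is where it was just measured. Lower and release.

Emit:
{"fn": "move_arm", "kwargs": {"commands": [[4.5,0.05,0.05,1.5,0,0,0],[4.5,0.05,0.05,3,0,0,0],[4.5,0.05,0.05,3.7,0,0,0],[4.5,0.05,0.05,3.9,0,0,0],[4.5,0.05,0.05,4,0,0,0],[4.5,0.05,0.05,4.1,0,0,0],[7.0,0.05,0.05,4.1,0,0,0],[7.0,0.05,0.05,4.1,0,0,0]]}}

```text
clock: 28.8
tool_pos: [0.5118, -0.224, 0.0699]
orientation: [180.0, 0.0, 166.0]
force: [-0.5, -0.2, -0.3]
opening: 0.0679
```

Run:
```python
from h import *
goal([.4267,.2260,.2],183.2)
```

```text
t 28.8 tcp [ 0.5118 -0.224   0.0699] rpy [1.8000e+02 4.0000e-02 1.6595e+02] F [-0.5 -0.2 -0.3] op 6.79
ROW [19.16, 41.59, -13.02] [-0.0, 0.001, -0.301]
```

Emit:
{"fn": "move_arm", "kwargs": {"commands": [[7.0,0,0,-3,0,0,0],[7.0,0,0,-8,0,0,0],[7.0,1,3,-12,0,0,0],[6.2,3,7,-13,0,0,-0.05],[6.2,5.5,12,-13,0,0,-0.1],[6.2,8,17,-13,0,0,-0.15],[6.2,10.5,22,-13,0,0,-0.2],[6.2,13,27.5,-13,0,0,-0.25]]}}

```text
clock: 29.8
tool_pos: [0.4516, 0.0759, 0.2001]
orientation: [180.0, 0.1, -179.7]
force: [1.2, -0.1, 0.1]
opening: 0.0621
```

Run:
```python
from h import *
goal([.4267,.2260,.12],183.2)
```

```text
t 29.8 tcp [0.4516 0.0759 0.2001] rpy [ 1.7996e+02  7.0000e-02 -1.7965e+02] F [ 1.2 -0.1  0.1] op 6.21
ROW [2.41, 15.02, 8.02] [0.001, 0.001, -0.05]
```

Emit:
{"fn": "move_arm", "kwargs": {"commands": [[6.2,1,5,0.5,0,0,-0.02],[6.2,2,10,2,0,0,-0.04],[6.2,2.4,14,5,0,0,-0.05],[6.2,2.4,15,7.5,0,0,-0.05],[6.2,2.4,15,8,0,0,-0.05],[6.2,2.4,15,8,0,0,-0.05],[6.2,2.4,15,8,0,0,-0.05],[6.2,2.4,15,8,0,0,-0.05]]}}

```text
clock: 30.8
tool_pos: [0.4279, 0.2241, 0.1205]
orientation: [179.9, 0.1, -176.9]
force: [-0.5, 0.1, 0.0]
opening: 0.0616
```

Run:
```python
from h import *
t=snap("top");big(t["frame"],160,165,290,150,2.75,"t18.png")
try:
  print("b",boxtop(t,(362,200,415,275),.093,show="m18.png"))
except Exception as e: print(e)
goal([.4267,.2260,.03],183.2)
```

```text
b (array([ 0.5076, -0.221 ]), -13.88, np.float64(-14.01), 117.0, 65.0, (507.7, -221.1))
t 30.85 tcp [0.4278 0.2241 0.1203] rpy [ 1.7994e+02  6.0000e-02 -1.7690e+02] F [-0.7  0.2  0.2] op 6.2
ROW [0.11, 0.18, 9.04] [0.001, 0.001, -0.002]
```

View pics/t18.png

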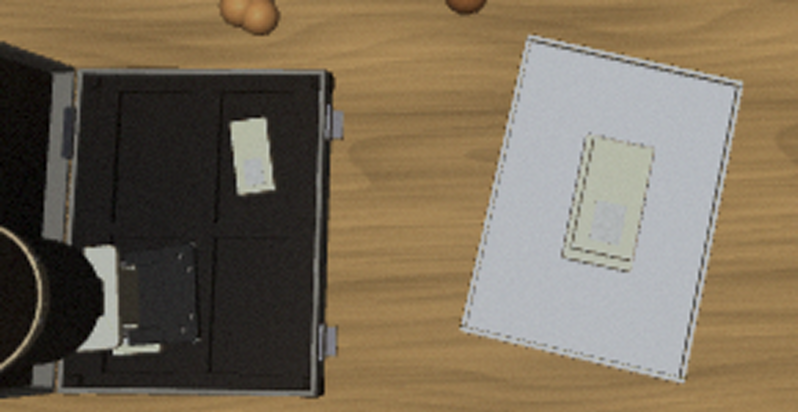

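View pics/m18.png

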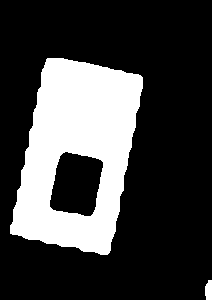

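Run:
```python
from h import *
t=snap("top");big(t["frame"],358,208,46,60,10,"t18z.png")
for c,a,L,W,z in (((.5111,-.2246),-14.1,120,66,.051),((.5111,-.2246),-14.1,104,56,.093)):
    a=np.radians(a);e=np.array([np.cos(a),np.sin(a)]);n=np.array([-e[1],e[0]])
    print([((proj(t,[*(np.array(c)+i*e*L/2e3+j*n*W/2e3),z])-[358,208]+.5)*10-.5).round(0).tolist() for i,j in((1,1),(1,-1),(-1,-1),(-1,1))])
```

```text
[[155.0, 57.0], [402.0, 110.0], [312.0, 561.0], [62.0, 505.0]]
[[179.0, 69.0], [396.0, 116.0], [316.0, 520.0], [96.0, 471.0]]
```

View pics/t18z.png

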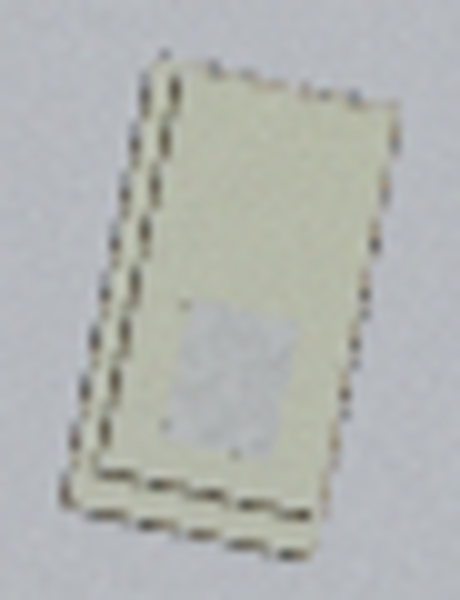

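Emit:
{"fn": "move_arm", "kwargs": {"commands": [[6.2,0.1,0.15,2.5,0,0,0],[6.2,0.1,0.18,5,0,0,0],[6.2,0.1,0.18,7.5,0,0,0],[6.2,0.1,0.18,8.8,0,0,0],[6.2,0.1,0.18,9.1,0,0,0],[6.2,0.1,0.18,9.1,0,0,0],[6.2,0.1,0.18,9.1,0,0,0],[6.2,0.1,0.18,9.1,0,0,0]]}}

```text
clock: 31.9
tool_pos: [0.4266, 0.2263, 0.0292]
orientation: [180.0, 0.0, -176.9]
force: [0.5, 0.6, 0.1]
opening: 0.0618
```

Run:
```python
from h import *
goal([.4267,.2260,.03],183.2)
```

```text
t 31.9 tcp [0.4266 0.2263 0.0292] rpy [ 1.7995e+02  5.0000e-02 -1.7685e+02] F [0.5 0.6 0.1] op 6.18
ROW [-0.01, -0.03, -0.08] [0.001, 0.001, -0.001]
```

Emit:
{"fn": "move_arm", "kwargs": {"commands": [[3.5,0,0,0,0,0,0],[3.5,0,0,0,0,0,0],[3.5,0,0,0,0,0,0],[3.5,0,0,0,0,0,0],[3.5,0,0,0,0,0,0],[3.5,0,0,-1,0,0,0],[3.5,0,0,-4,0,0,0],[3.5,0,0,-8,0,0,0]]}}

```text
clock: 32.9
tool_pos: [0.4255, 0.225, 0.1089]
orientation: [-179.9, -0.1, -176.9]
force: [1.4, 0.2, -1.4]
opening: 0.0459
```

Run:
```python
from h import *
goal([.5114,-.2244,.20],166)
```

```text
t 32.9 tcp [0.4255 0.225  0.1089] rpy [-1.7988e+02 -1.2000e-01 -1.7687e+02] F [ 1.4  0.2 -1.4] op 4.59
ROW [-6.1, -45.37, -9.02] [-0.002, -0.002, 0.299]
```

Emit:
{"fn": "move_arm", "kwargs": {"commands": [[3.5,0,-1,-4,0,0,0],[3.5,-0.5,-4,-8,0,0,0.03],[3.5,-1.2,-9,-9,0,0,0.07],[3.5,-2,-15,-9,0,0,0.11],[3.5,-2.8,-21,-9,0,0,0.16],[3.5,-3.7,-27,-9,0,0,0.21],[3.5,-4.5,-32,-9,0,0,0.26],[3.5,-5,-36,-9,0,0,0.3]]}}

```text
clock: 33.9
tool_pos: [0.4955, -0.1329, 0.1988]
orientation: [-180.0, -0.0, 165.8]
force: [0.8, 1.2, -0.8]
opening: 0.0458
```

Run:
```python
from h import *
goal([.5114,-.2244,.135],166)
```

```text
t 33.9 tcp [ 0.4955 -0.1329  0.1988] rpy [-1.7999e+02 -3.0000e-02  1.6580e+02] F [ 0.8  1.2 -0.8] op 4.58
ROW [-3.79, -8.48, 6.38] [-0.0, -0.001, -0.004]
```

Emit:
{"fn": "move_arm", "kwargs": {"commands": [[3.5,-1.8,-4,0,0,0,0],[3.5,-3.5,-8,0,0,0,0],[3.5,-3.8,-8.4,2,0,0,0],[3.5,-3.8,-8.4,5,0,0,-0.004],[3.5,-3.8,-8.4,6.4,0,0,-0.004],[3.5,-3.8,-8.4,6.4,0,0,-0.004],[3.5,-3.8,-8.4,6.4,0,0,-0.004],[3.5,-3.8,-8.4,6.4,0,0,-0.004]]}}

```text
clock: 34.9
tool_pos: [0.5131, -0.2214, 0.1357]
orientation: [180.0, 0.1, 166.2]
force: [-0.4, 0.6, -0.3]
opening: 0.0458
```

Run:
```python
from h import *
s=snap("side");big(s["frame"],290,110,190,150,4,"s19.png")
goal([.5114,-.2244,.1105],166)
```

```text
t 34.95 tcp [ 0.513  -0.2213  0.1356] rpy [1.7999e+02 9.0000e-02 1.6620e+02] F [ 0.3  0.3 -1.9] op 4.58
ROW [0.09, -0.34, 2.51] [0.0, 0.002, 0.003]
```

View pics/s19.png

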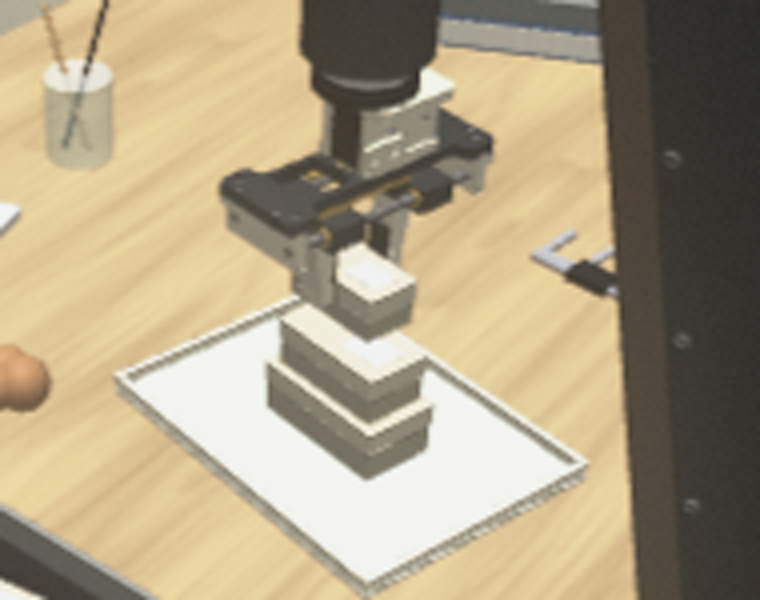

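Emit:
{"fn": "move_arm", "kwargs": {"commands": [[3.5,0.05,-0.2,0.5,0,0,0],[3.5,0.09,-0.32,1.2,0,0,0.003],[3.5,0.09,-0.32,2,0,0,0.003],[3.5,0.09,-0.32,2.4,0,0,0.003],[3.5,0.09,-0.32,2.5,0,0,0.003],[3.5,0.09,-0.32,2.5,0,0,0.003],[6.2,0.09,-0.32,2.5,0,0,0.003],[6.2,0.09,-0.32,2.5,0,0,0.003]]}}

```text
clock: 35.95
tool_pos: [0.511, -0.2243, 0.1095]
orientation: [180.0, 0.0, 166.0]
force: [-0.7, -0.3, 0.4]
opening: 0.0592
```

Run:
```python
from h import *
goal([.5667,.1163,.2],187)
```

```text
t 35.95 tcp [ 0.511  -0.2243  0.1095] rpy [1.8000e+02 2.0000e-02 1.6601e+02] F [-0.7 -0.3  0.4] op 5.92
ROW [2.83, 34.4, -9.05] [0.0, 0.0, -0.366]
```

Emit:
{"fn": "move_arm", "kwargs": {"commands": [[6.2,0,0,-3,0,0,0],[6.2,0,0,-7,0,0,0],[6.2,0,3,-9,0,0,-0.05],[5.2,0.5,8,-9,0,0,-0.11],[5.2,1,14,-9,0,0,-0.17],[5.2,1.6,20,-9,0,0,-0.23],[5.2,2.2,26,-9,0,0,-0.3],[5.2,2.8,31,-9,0,0,-0.36]]}}

```text
clock: 36.95
tool_pos: [0.5588, 0.0856, 0.1996]
orientation: [180.0, 0.0, -173.2]
force: [1.0, -0.0, 0.1]
opening: 0.0521
```

Run:
```python
from h import *
goal([.5667,.1163,.12],187)
```

```text
t 36.95 tcp [0.5588 0.0856 0.1996] rpy [ 1.7999e+02  4.0000e-02 -1.7320e+02] F [ 1.  -0.   0.1] op 5.21
ROW [-1.14, 2.95, 7.97] [0.0, 0.001, -0.003]
```

Emit:
{"fn": "move_arm", "kwargs": {"commands": [[5.2,-0.6,1.5,2,0,0,0],[5.2,-1.1,2.9,5,0,0,0],[5.2,-1.1,2.95,7.5,0,0,0],[5.2,-1.1,2.95,8,0,0,0],[5.2,-1.1,2.95,8,0,0,0],[5.2,-1.1,2.95,8,0,0,0],[5.2,-1.1,2.95,8,0,0,0],[5.2,-1.1,2.95,8,0,0,0]]}}

```text
clock: 37.95
tool_pos: [0.5663, 0.1138, 0.1202]
orientation: [180.0, 0.1, -173.4]
force: [0.3, 0.1, 0.4]
opening: 0.052
```

Run:
```python
from h import *
t=snap("top","t20.png");big(t["frame"],358,198,50,70,8,"t20z.png")
for c,a,L,W,z in (((.5111,-.2246),-14.1,120,66,.051),((.5111,-.2246),-14.1,104,56,.093),((.5111,-.2246),-14.1,88,46,.131)):
    a=np.radians(a);e=np.array([np.cos(a),np.sin(a)]);n=np.array([-e[1],e[0]])
    print([((proj(t,[*(np.array(c)+i*e*L/2e3+j*n*W/2e3),z])-[358,198]+.5)*8-.5).round(0).tolist() for i,j in((1,1),(1,-1),(-1,-1),(-1,1))])
goal([.5667,.1163,.027],187)
```

```text
[[124.0, 126.0], [321.0, 168.0], [250.0, 529.0], [49.0, 484.0]]
[[143.0, 135.0], [317.0, 173.0], [252.0, 496.0], [76.0, 457.0]]
[[163.0, 147.0], [310.0, 179.0], [254.0, 461.0], [105.0, 428.0]]
t 38.0 tcp [0.5663 0.1138 0.12  ] rpy [ 1.7998e+02  4.0000e-02 -1.7337e+02] F [-0.1 -0.8 -0.6] op 5.21
ROW [-0.06, 0.24, 9.3] [0.0, 0.001, -0.007]
```

View pics/t20z.png

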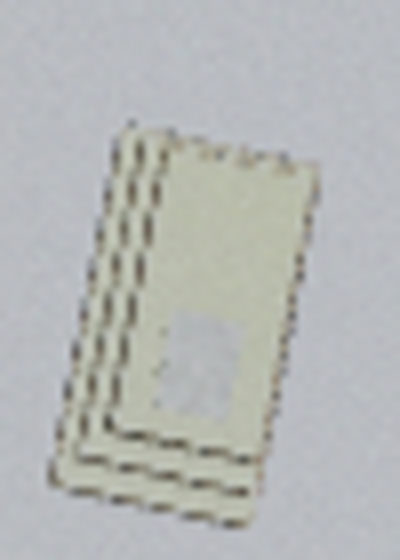

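View pics/t20.png

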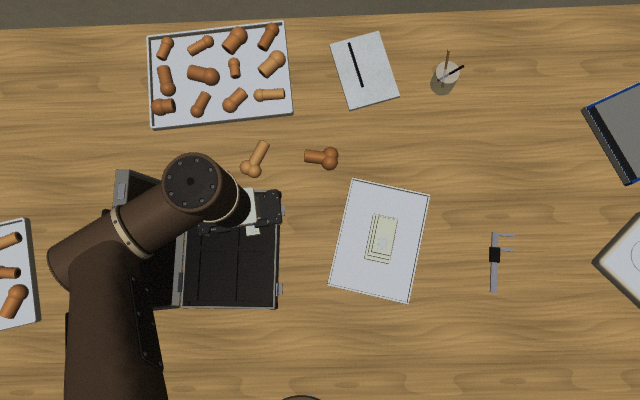

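Emit:
{"fn": "move_arm", "kwargs": {"commands": [[5.2,-0.05,0.15,2.5,0,0,0],[5.2,-0.05,0.22,5,0,0,-0.006],[5.2,-0.05,0.24,7.5,0,0,-0.006],[5.2,-0.05,0.24,8.9,0,0,-0.006],[5.2,-0.05,0.24,9.3,0,0,-0.006],[5.2,-0.05,0.24,9.3,0,0,-0.006],[5.2,-0.05,0.24,9.3,0,0,-0.006],[5.2,-0.05,0.24,9.3,0,0,-0.006]]}}

```text
clock: 39.0
tool_pos: [0.5667, 0.1165, 0.0273]
orientation: [180.0, 0.1, -173.0]
force: [0.5, -0.2, -0.3]
opening: 0.0519
```

Emit:
{"fn": "move_arm", "kwargs": {"commands": [[2.5,0,0,0,0,0,0],[2.5,0,0,0,0,0,0],[2.5,0,0,0,0,0,0],[2.5,0,0,0,0,0,0],[2.5,0,0,0,0,0,0],[2.5,0,0,-1,0,0,0],[2.5,0,0,-4,0,0,0],[2.5,0,0,-8,0,0,0]]}}

```text
clock: 40.0
tool_pos: [0.5654, 0.1157, 0.1068]
orientation: [-179.9, -0.1, -173.0]
force: [1.0, -0.5, -1.3]
opening: 0.0357
```

Run:
```python
from h import *
goal([.5114,-.2244,.22],166)
```

```text
t 40.0 tcp [0.5654 0.1157 0.1068] rpy [-1.7994e+02 -1.5000e-01 -1.7303e+02] F [ 1.  -0.5 -1.3] op 3.57
ROW [9.52, -33.12, -11.26] [-0.001, -0.002, 0.366]
```

Emit:
{"fn": "move_arm", "kwargs": {"commands": [[2.5,0,0,-4,0,0,0],[2.5,0.6,-3,-8,0,0,0.04],[2.5,2,-8,-11,0,0,0.1],[2.5,3.5,-13,-11.3,0,0,0.16],[2.5,5,-18,-11.3,0,0,0.22],[2.5,6.5,-23,-11.3,0,0,0.28],[2.5,7.5,-27,-11.3,0,0,0.33],[2.5,8,-29,-11.3,0,0,0.366]]}}

```text
clock: 41.0
tool_pos: [0.5211, -0.1833, 0.2199]
orientation: [-180.0, -0.0, 165.8]
force: [-0.3, 0.1, -1.4]
opening: 0.0354
```

Run:
```python
from h import *
s=snap("side");big(s["frame"],290,110,190,150,4,"s21.png")
goal([.5114,-.2244,.18],166)
```

```text
t 41.05 tcp [ 0.521  -0.1844  0.2198] rpy [-1.7996e+02 -3.0000e-02  1.6572e+02] F [ 0.6 -1.2 -1.2] op 3.58
ROW [-0.06, -4.11, 3.98] [-0.001, -0.001, -0.005]
```

View pics/s21.png

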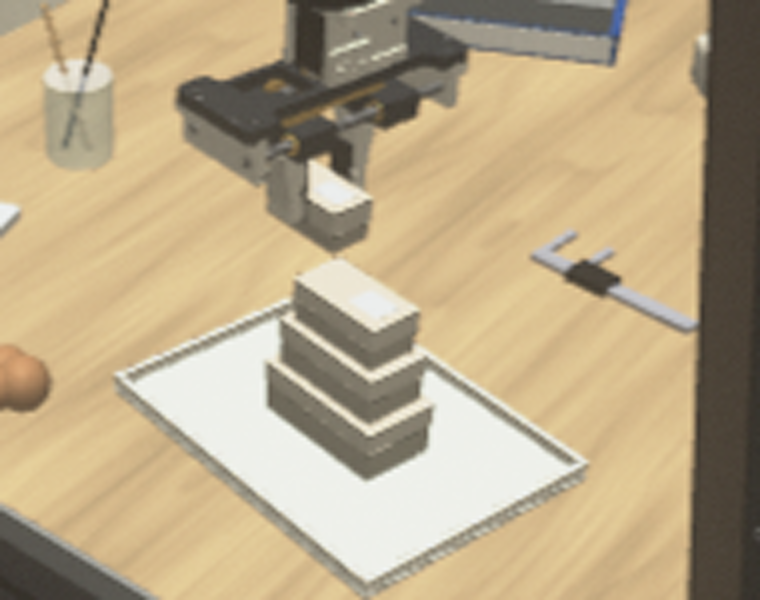

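The stack and tray are unmoved (tray front corner (365,595), left (118,378)); d is held level.

Emit:
{"fn": "move_arm", "kwargs": {"commands": [[2.5,0,-2,0,0,0,0],[2.5,-0.05,-4,1,0,0,0],[2.5,-0.05,-4.1,3,0,0,-0.005],[2.5,-0.05,-4.1,4,0,0,-0.005],[2.5,-0.05,-4.1,4,0,0,-0.005],[2.5,-0.05,-4.1,4,0,0,-0.005],[2.5,-0.05,-4.1,4,0,0,-0.005],[2.5,-0.05,-4.1,4,0,0,-0.005]]}}

```text
clock: 42.05
tool_pos: [0.513, -0.2211, 0.18]
orientation: [180.0, 0.0, 166.3]
force: [0.6, -0.2, -1.3]
opening: 0.0358
```

Run:
```python
from h import *
s=snap("side");big(s["frame"],290,110,190,150,4,"s22.png")
goal([.5114,-.2244,.1465],166)
```

```text
t 42.1 tcp [ 0.5129 -0.2211  0.1799] rpy [1.8000e+02 3.0000e-02 1.6631e+02] F [ 0.1 -0.2 -0.7] op 3.55
ROW [0.07, -0.35, 3.34] [0.0, 0.001, 0.005]
```

View pics/s22.png

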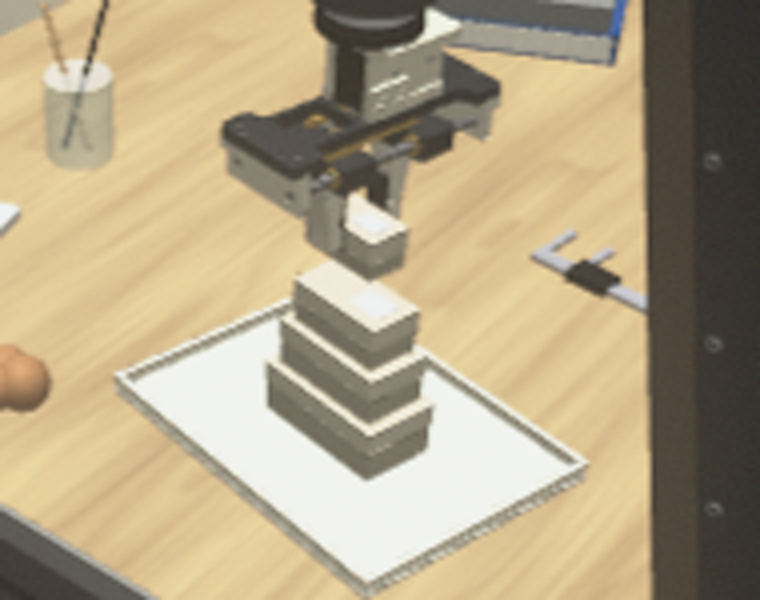

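Emit:
{"fn": "move_arm", "kwargs": {"commands": [[2.5,0.05,-0.25,0.8,0,0,0.004],[2.5,0.07,-0.33,2,0,0,0.005],[2.5,0.07,-0.33,2.8,0,0,0.005],[2.5,0.07,-0.33,3.2,0,0,0.005],[2.5,0.07,-0.33,3.35,0,0,0.005],[2.5,0.07,-0.33,3.35,0,0,0.005],[5.2,0.07,-0.33,3.35,0,0,0.005],[5.2,0.07,-0.33,3.35,0,0,0.005]]}}

```text
clock: 43.1
tool_pos: [0.5115, -0.2243, 0.1464]
orientation: [180.0, 0.0, 166.0]
force: [0.0, -1.0, -0.3]
opening: 0.0492
```

Emit:
{"fn": "move_arm", "kwargs": {"commands": [[5.2,0,0,0,0,0,0],[5.2,0,0,-2,0,0,0],[5.2,0,0,-5,0,0,0],[5.2,0,0,-9,0,0,0],[5.2,0,0,-14,0,0,0],[3.0,0,3,-19,0,0,0],[3.0,0,9,-22,0,0,0],[3.0,0,15,-23,0,0,0]]}}

```text
clock: 44.1
tool_pos: [0.5475, -0.0803, 0.3781]
orientation: [179.9, 0.2, 165.9]
force: [1.1, -0.9, -0.8]
opening: 0.0316
```

Run:
```python
from h import *
s=snap("side");big(s["frame"],290,110,190,150,4,"s23.png")
goal([.5,.25,.38],177.8)
```

```text
t 44.15 tcp [ 0.5492 -0.0747  0.3782] rpy [179.83   0.23 166.1 ] F [1.8 2.  0.7] op 3.05
ROW [12.58, 30.33, -0.14] [0.003, 0.004, -0.204]
```

View pics/s23.png

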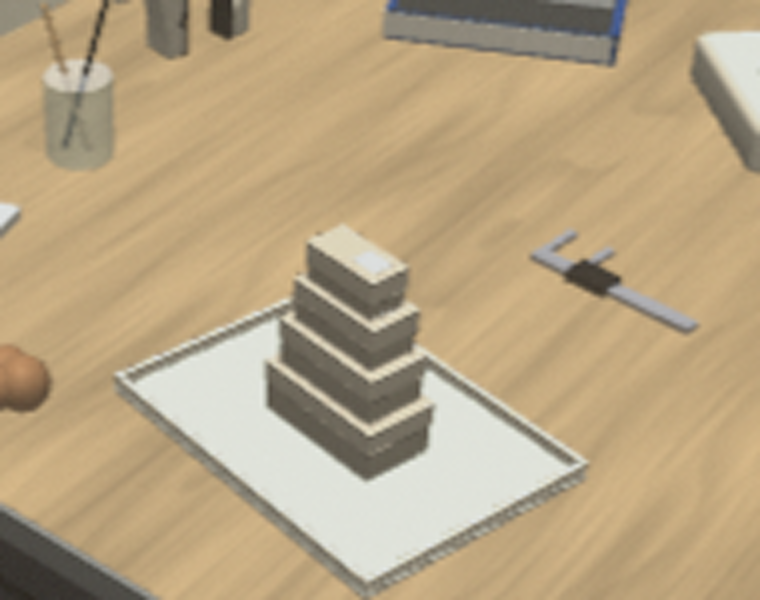

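Run:
```python
from h import *
t=snap("top");big(t["frame"],80,160,130,160,5,"t24.png")
T=lambda p:((p[0]+.5)/5-.5+80,(p[1]+.5)/5-.5+160)
print([((proj(t,q)-[80,160]+.5)*5-.5).round() for q in([.5577,.3685,.326],[.4477,.3727,.326])])
goal([.5027,.3706,.40],177.8)
```

```text
[array([120., 266.]), array([ 94., 535.])]
t 44.2 tcp [ 0.5484 -0.077   0.377 ] rpy [1.7990e+02 1.5000e-01 1.6625e+02] F [-0.7 -0.9  0.2] op 3.01
ROW [15.06, 42.39, -2.26] [0.001, 0.003, -0.201]
```

View pics/t24.png

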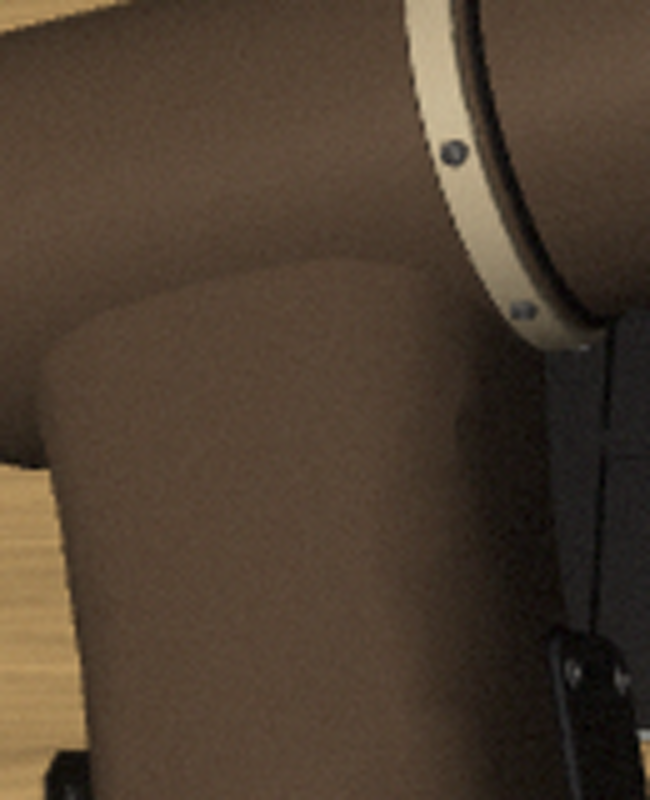

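Emit:
{"fn": "move_arm", "kwargs": {"commands": [[3.2,2,5,-0.3,0,0,-0.02],[3.2,4,10.5,-0.7,0,0,-0.05],[3.2,6,16,-1,0,0,-0.08],[3.2,8,21.5,-1.5,0,0,-0.11],[3.2,10,27,-2,0,0,-0.14],[3.2,12,32.5,-2.2,0,0,-0.17],[3.2,13.5,37.5,-2.2,0,0,-0.2],[3.2,15,42.3,-2.2,0,0,-0.2]]}}

```text
clock: 45.2
tool_pos: [0.5033, 0.3669, 0.3975]
orientation: [180.0, 0.0, 177.5]
force: [0.6, -1.3, 0.3]
opening: 0.032
```

Run:
```python
from h import *
goal([.5027,.3706,.36],177.8)
```

```text
t 45.2 tcp [0.5033 0.3669 0.3975] rpy [180.     0.   177.51] F [ 0.6 -1.3  0.3] op 3.2
ROW [0.08, 0.37, 3.75] [0.0, 0.0, -0.005]
```

Emit:
{"fn": "move_arm", "kwargs": {"commands": [[3.2,0.05,0.3,1,0,0,-0.005],[3.2,0.05,0.3,2,0,0,-0.005],[3.2,0.05,0.3,3,0,0,-0.005],[3.2,0.05,0.3,3.7,0,0,-0.005],[3.2,0.05,0.3,3.7,0,0,-0.005],[3.2,0.05,0.3,3.7,0,0,-0.005],[3.2,0.05,0.3,3.7,0,0,-0.005],[3.2,0.05,0.3,3.7,0,0,-0.005]]}}

```text
clock: 46.2
tool_pos: [0.5033, 0.3685, 0.3608]
orientation: [180.0, 0.0, 177.8]
force: [1.8, -0.3, 0.3]
opening: 0.0322
```

Run:
```python
from h import *
s=snap("side");big(s["frame"],120,130,190,150,4,"s25.png")
t=snap("top");big(t["frame"],350,190,60,70,8,"t25.png")
for L,W,z in ((120,66,.051),(104,56,.093),(88,46,.131),(72,36,.165)):
    a=np.radians(-14.1);e=np.array([np.cos(a),np.sin(a)]);n=np.array([-e[1],e[0]])
    print([((proj(t,[*(np.array([.5111,-.2246])+i*e*L/2e3+j*n*W/2e3),z])-[350,190]+.5)*8-.5).round(0).tolist() for i,j in((1,1),(1,-1),(-1,-1),(-1,1))])
goal([.5027,.3706,.311],177.8)
```

```text
[[188.0, 190.0], [385.0, 232.0], [314.0, 593.0], [113.0, 548.0]]
[[207.0, 199.0], [381.0, 237.0], [316.0, 560.0], [140.0, 521.0]]
[[227.0, 211.0], [374.0, 243.0], [318.0, 525.0], [169.0, 492.0]]
[[246.0, 226.0], [365.0, 251.0], [318.0, 489.0], [198.0, 463.0]]
t 46.3 tcp [0.5033 0.3685 0.3607] rpy [1.7999e+02 1.0000e-02 1.7775e+02] F [ 0.8 -0.1 -0.7] op 3.22
ROW [0.07, 0.21, 4.97] [0.0, 0.0, -0.001]
```

View pics/s25.png

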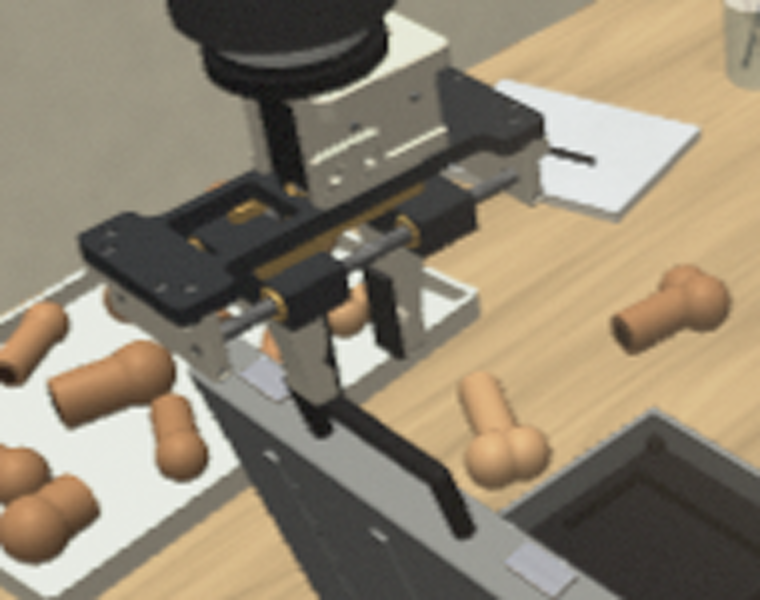

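View pics/t25.png

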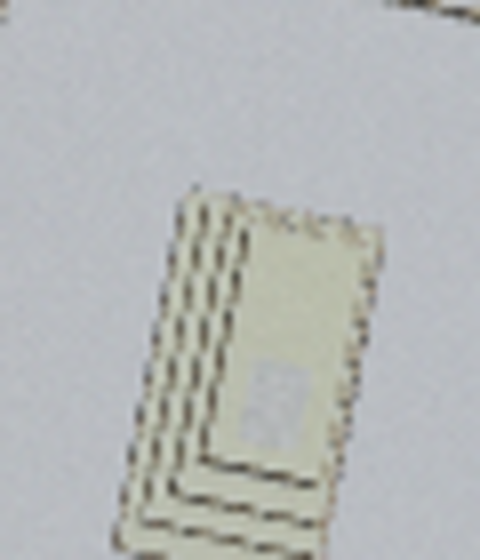

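Run:
```python
from h import *
s=snap("side")
for q in([.5577,.3685,.326],[.4477,.3727,.326],[.5033,.3685,.3607],[.503,.3706,.309],[.5033,.3845,.3607]):print(((proj(s,q)-[120,130]+.5)*4-.5).round())
```

```text
[299. 378.]
[443. 477.]
[360. 366.]
[374. 452.]
[333. 383.]
```

Emit:
{"fn": "move_arm", "kwargs": {"commands": [[3.2,0.05,0.15,1,0,0,0],[3.2,0.05,0.2,2,0,0,0],[3.2,0.05,0.2,3,0,0,0],[3.2,0.05,0.2,4,0,0,0],[3.2,0.05,0.2,4.8,0,0,0],[3.2,0.05,0.2,5,0,0,0],[3.2,0.05,0.2,5,0,0,0],[3.2,0.05,0.2,5,0,0,0]]}}

```text
clock: 47.35
tool_pos: [0.503, 0.3706, 0.311]
orientation: [180.0, 0.0, 177.8]
force: [-0.7, -0.5, -0.4]
opening: 0.0318
```

Emit:
{"fn": "move_arm", "kwargs": {"commands": [[1.0,0,0,0,0,0,0],[1.0,0,0,0,0,0,0],[1.0,0,0,0,0,0,0],[1.0,0,0,0,0,0,0],[1.0,0,0,0,0,0,0],[1.0,0,0,0,0,0,0],[1.0,0,0,0,0,0,0],[1.0,0,0,0,0,0,0]]}}

```text
clock: 48.35
tool_pos: [0.5029, 0.3705, 0.3106]
orientation: [180.0, 0.0, 177.8]
force: [-0.5, 0.8, 1.6]
opening: 0.0109
```

Run:
```python
from h import *
goal([.5027,.3706,.309],177.8)
import numpy as np
y=(np.dot(sensors.get_obs()["tool_pos"][:2]-[.489,.0112],[.038,.9993]));print(y)
```

```text
t 48.35 tcp [0.5029 0.3705 0.3106] rpy [1.7999e+02 1.0000e-02 1.7776e+02] F [-0.5  0.8  1.6] op 1.09
ROW [0.02, 0.01, 0.16] [0.0, 0.0, -0.001]
0.35961669726439294
```

Run:
```python
import numpy as np
r=28.45;p0=np.arcsin(1.7/28.45)
f=lambda th:np.array([r*np.cos(p0)-r*np.cos(p0+th),-(r*np.sin(p0+th)-r*np.sin(p0))])
ths=np.linspace(1.78,0,33)[1:]
last=f(1.78)
for k in range(4):
    c=[(f(th)-last).round(1).tolist() for th in ths[8*k:8*k+8]];print(k,c)
    last=last+np.array(c[-1])
```

```text
0 [[-1.5, -0.4], [-3.1, -0.7], [-4.7, -0.9], [-6.2, -1.0], [-7.8, -1.0], [-9.4, -1.0], [-11.0, -0.8], [-12.5, -0.6]]
1 [[-1.6, 0.3], [-3.1, 0.7], [-4.6, 1.2], [-6.1, 1.8], [-7.5, 2.5], [-8.9, 3.2], [-10.3, 4.0], [-11.6, 4.9]]
2 [[-1.3, 0.9], [-2.5, 2.0], [-3.6, 3.1], [-4.7, 4.2], [-5.7, 5.4], [-6.7, 6.7], [-7.6, 8.0], [-8.4, 9.4]]
3 [[-0.7, 1.4], [-1.3, 2.8], [-1.9, 4.3], [-2.4, 5.8], [-2.8, 7.3], [-3.1, 8.9], [-3.3, 10.5], [-3.5, 12.0]]
```

Emit:
{"fn": "move_arm", "kwargs": {"commands": [[1.0,0,-1.5,-0.4,0,0,0],[1.0,0,-3.1,-0.7,0,0,0],[1.0,0,-4.7,-0.9,0,0,0],[1.0,0,-6.2,-1.0,0,0,0],[1.0,0,-7.8,-1.0,0,0,0],[1.0,0,-9.4,-1.0,0,0,0],[1.0,0,-11.0,-0.8,0,0,0],[1.0,0,-12.5,-0.6,0,0,0]]}}

```text
clock: 49.35
tool_pos: [0.4977, 0.2443, 0.3161]
orientation: [-180.0, -0.0, 177.7]
force: [-0.3, 1.0, -1.9]
opening: 0.0112
```

Emit:
{"fn": "move_arm", "kwargs": {"commands": [[1.0,0,-1.6,0.3,0,0,0],[1.0,0,-3.1,0.7,0,0,0],[1.0,0,-4.6,1.2,0,0,0],[1.0,0,-6.1,1.8,0,0,0],[1.0,0,-7.5,2.5,0,0,0],[1.0,0,-8.9,3.2,0,0,0],[1.0,0,-10.3,4.0,0,0,0],[1.0,0,-11.6,4.9,0,0,0]]}}

```text
clock: 50.35
tool_pos: [0.4931, 0.1287, 0.2667]
orientation: [-180.0, -0.0, 177.8]
force: [-2.8, -0.2, 0.2]
opening: 0.011
```

Run:
```python
from h import *
s=snap("side","s26.png")
goal([.5027,.3706,.309],177.8)
```

```text
t 50.4 tcp [0.493  0.1275 0.2659] rpy [-1.7994e+02 -5.0000e-02  1.7773e+02] F [-2.2 -1.1 -3.1] op 1.08
ROW [-0.0, 24.33, -4.34] [-0.001, -0.001, -0.001]
```

View pics/s26.png

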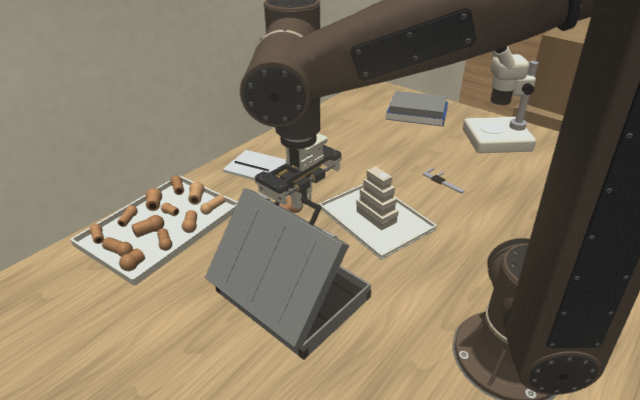

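Emit:
{"fn": "move_arm", "kwargs": {"commands": [[1.0,0,-1.3,0.9,0,0,0],[1.0,0,-2.5,2.0,0,0,0],[1.0,0,-3.6,3.1,0,0,0],[1.0,0,-4.7,4.2,0,0,0],[1.0,0,-5.7,5.4,0,0,0],[1.0,0,-6.7,6.7,0,0,0],[1.0,0,-7.6,8.0,0,0,0],[1.0,0,-8.4,9.4,0,0,0]]}}

```text
clock: 51.4
tool_pos: [0.4899, 0.0451, 0.1726]
orientation: [-180.0, -0.0, 177.8]
force: [-4.5, 1.2, -1.5]
opening: 0.0111
```

Emit:
{"fn": "move_arm", "kwargs": {"commands": [[1.0,0,-0.7,1.4,0,0,0],[1.0,0,-1.3,2.8,0,0,0],[1.0,0,-1.9,4.3,0,0,0],[1.0,0,-2.4,5.8,0,0,0],[1.0,0,-2.8,7.3,0,0,0],[1.0,0,-3.1,8.9,0,0,0],[1.0,0,-3.3,10.3,0,0,0],[1.0,0,-3.4,11.6,0,0,0]]}}

```text
clock: 52.4
tool_pos: [0.4887, 0.0114, 0.0566]
orientation: [-180.0, -0.0, 177.8]
force: [-4.8, -1.0, -1.3]
opening: 0.011
```

Run:
```python
from h import *
s=snap("side","s27.png")
goal([.489,.0112,.053],177.8)
```

```text
t 52.45 tcp [0.4886 0.0113 0.0554] rpy [-1.7996e+02 -4.0000e-02  1.7776e+02] F [-1.3 -2.6 -2.2] op 1.09
ROW [-0.04, -0.01, 0.24] [-0.001, -0.001, -0.001]
```

View pics/s27.png

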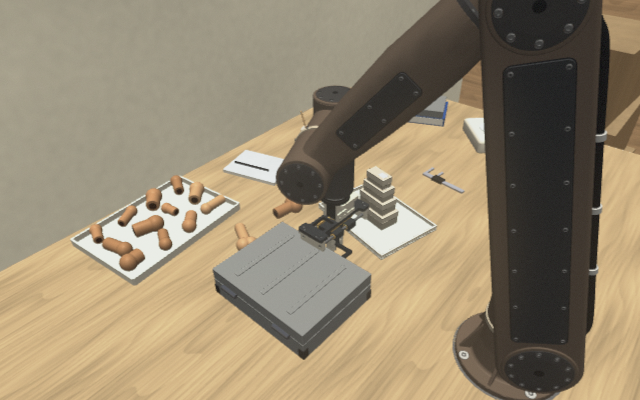

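Emit:
{"fn": "move_arm", "kwargs": {"commands": [[1.0,0,0,0.1,0,0,0],[1.0,0,0,0.2,0,0,0],[1.0,0,0,0.3,0,0,0],[1.0,0,0,0.4,0,0,0],[2.6,0,0,0.4,0,0,0],[2.6,0,0,0.4,0,0,0],[2.6,0,0,0.4,0,0,0],[2.6,0,0,0.4,0,0,0]]}}

```text
clock: 53.45
tool_pos: [0.4892, 0.012, 0.0538]
orientation: [180.0, 0.0, 177.8]
force: [-0.2, -0.3, 0.8]
opening: 0.0261
```

Emit:
{"fn": "move_arm", "kwargs": {"commands": [[2.6,0,0,0,0,0,0],[2.6,0,0,-1,0,0,0],[2.6,0,0,-3,0,0,0],[2.6,0,0,-6,0,0,0],[2.6,0,0,-10,0,0,0],[2.6,0,0,-15,0,0,0],[2.6,0,0,-20,0,0,0],[2.6,0,0,-22,0,0,0]]}}

```text
clock: 54.45
tool_pos: [0.4897, 0.0118, 0.2777]
orientation: [179.9, 0.3, 177.8]
force: [0.6, -0.0, -0.8]
opening: 0.0258
```

Run:
```python
from h import *
s=snap("side","s28.png")
goal([.30,-.45,.38],-170)
```

```text
t 54.5 tcp [0.4903 0.0119 0.2792] rpy [179.89   0.4  177.78] F [1.4 0.1 3.6] op 2.62
ROW [17.16, -46.87, -10.29] [0.001, 0.007, -0.213]
```

View pics/s28.png

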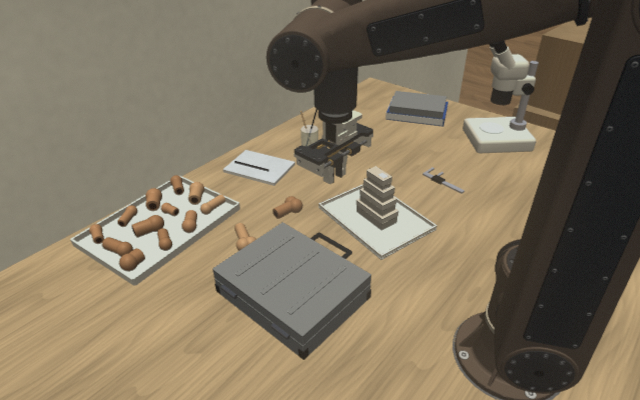

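Emit:
{"fn": "move_arm", "kwargs": {"commands": [[2.6,0,0,0,0,0,0],[2.6,0,0,0,0,0,0],[2.6,0,0,0,0,0,0],[2.6,0,0,0,0,0,0],[2.6,0,0,0,0,0,0],[2.6,0,0,0,0,0,0],[2.6,0,0,0,0,0,0],[2.6,0,0,0,0,0,0]]}}

```text
clock: 55.5
tool_pos: [0.4887, 0.0117, 0.2736]
orientation: [-180.0, 0.0, 177.8]
force: [-0.1, 0.4, -0.0]
opening: 0.0261
```

Run:
```python
from h import *
t=snap("top","t29.png");s=snap("side")
big(t["frame"],350,190,60,75,8,"t29z.png");big(s["frame"],200,150,250,200,3,"s29.png")
for L,W,z in ((120,66,.051),(104,56,.093),(88,46,.131),(72,36,.165)):
    a=np.radians(-14.1);e=np.array([np.cos(a),np.sin(a)]);n=np.array([-e[1],e[0]])
    print([((proj(t,[*(np.array([.5111,-.2246])+i*e*L/2e3+j*n*W/2e3),z])-[350,190]+.5)*8-.5).round(0).tolist() for i,j in((1,1),(1,-1),(-1,-1),(-1,1))])
```

```text
[[188.0, 190.0], [385.0, 232.0], [314.0, 593.0], [113.0, 548.0]]
[[207.0, 199.0], [381.0, 237.0], [316.0, 560.0], [140.0, 521.0]]
[[227.0, 211.0], [374.0, 243.0], [318.0, 525.0], [169.0, 492.0]]
[[246.0, 226.0], [365.0, 251.0], [318.0, 489.0], [198.0, 463.0]]
```

View pics/t29.png

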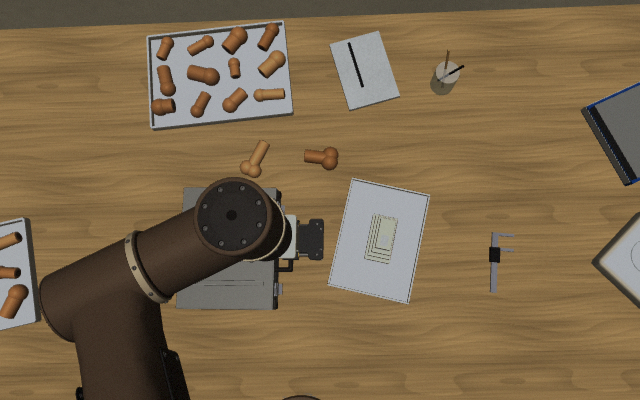

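View pics/t29z.png

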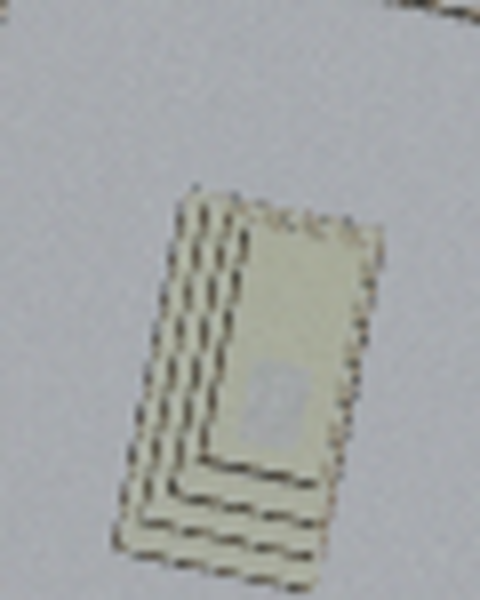

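View pics/s29.png

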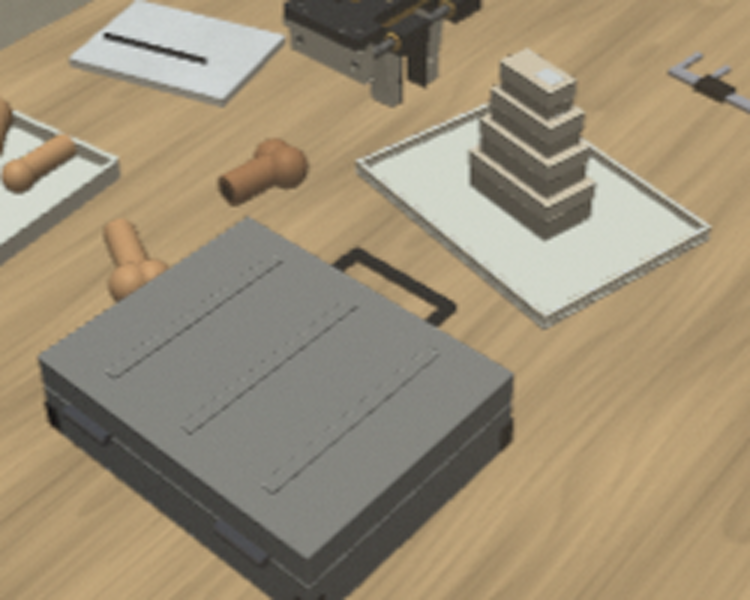

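```bash
python3 -c "
from plant import job
print(job.close_job())"
```

```text
the job is handed in; nothing more can be done
None
```

I opened the lid by its handle and left it standing on its own. All four boxes were there, and they are now stacked a, b, c, d in the tray. I then swung the lid shut, backed the gripper clear and handed the job in at about 55 s. `close_job` reports no verdict, so the result rests on the checks below.

- **Stack:** in the last top view the visible box corners lie within about 1 pixel (2–3 mm) of a centred stack. All boxes are parallel at about -14°, and the stack is upright in the side view.
- **Case, bones and calliper:** the lid corners and handle are back at their starting pixels. The bones and calliper appear where they started, judged by eye, and the fingers are about 0.2 m above the handle and touch nothing.
- **Tray:** it was knocked about 25 mm while I carried box b. I saw this before placing, backed off, measured the tray and box a again, and placed on the new position.
- **Camera disagreement:** heights triangulated from the two views came out 5–8 mm low, for example 48 mm against 54 mm for the top of b. Gripping the handle bar showed the top view was right and the side view about 5 mm off. I therefore took positions from the top view with the stated heights.
- **Grip:** I saw no slackening while holding anything.

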